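# File a slide case upright in the roll-top store

## Robot

A 6-joint arm with a two-finger parallel gripper is mounted at the origin on the work surface. World frame = base frame: x ahead of the robot, y to its left, z up, the work surface at z = 0. Lengths are in m, angles in degrees, forces in N, time in s.
With the tool pointing down it reaches from about 0.35 to 0.925 m from the base axis. Payload 6.4 kg.
Tool frame: the origin (TCP) lies midway between the tips of the shut fingers; the grasp point (between the pads) lies 19 mm behind it; x points along the fingers, y is the direction in which the jaws open and shut, and the axes are right-handed (so a half turn about x gives the same grasp; the last joint's range is limited). The gripper opens to 85 mm and grips with 20 to 120 N. Pads are 22 mm wide; open, the fingers measure 114 mm over their backs; the gripper's body (76 mm by 85 mm) begins 54 mm behind the grasp point. The pads swing forward as they close: fully open they stand 13 mm farther back than shut.
Start: joints at [66.572, 14.043, 89.255, -0, 76.702, -9.975], TCP at [0.151, 0.632, 0.231] pointing down, gripper open.
Joint ranges: [-179.41, 179.41], [-58.25, 129.5], [7.25, 145.43], [-54.29, 234.29], [11.92, 165.04], [-157.13, 157.13]. Speed limits (degrees/s): [147.25, 147.25, 180, 180, 180, 180].

## Interface

Orientations are given as [roll, pitch, yaw] about the fixed x, y, z axes, in that order (R = Rz(yaw) Ry(pitch) Rx(roll)).
In Python, from rig import arm gives the robot as it stands.
- The arm moves only by the tool move_arm, never from a script. Its argument "increments" is one flat list of numbers, 6 for each row, row after row: the shift along the tool's x, y, z in mm, then the turn, a rotation vector about the tool's x, y, z in degrees. In form: [dx, dy, dz, wx, wy, wz, dx, dy, dz, wx, wy, wz, ...]. A call has 1 to 20 rows; each row shifts and turns the pose as measured when the row begins, along the tool's axes as they then stand; what a row does not reach is not made up. A row lasts 1/10 s, in which the tool goes at most 50 mm and 8.59 degrees, less where a joint would pass 70% of its speed; a pose out of reach is approached as far as the arm can. A call is refused whole if a number of a shift passes 50 or a number of a turn 8.59, either way. A call with a gripper value outside its range is refused whole. "jaw" is the closure in counts, from 0 (fully open) to 255 (shut), set as the call begins (left out, the last holds). The fingers move at their own pace and stop on an object; the grip force is fixed at half the most. Time passes only in rows, so rows that do not move let the fingers close. It gives the time, the measured TCP pose, the force and the opening at its end, in the units of the state.
- arm.read_state(): the state, without advancing time (a new reading comes with each control period).
- arm.get_image(name): name is "side" or "top" or "wrist"; returns the picture (480x640x3 uint8, red, green, blue); there is no depth.
- arm.calibration(name): a dict with "fovy" (degrees; the focal length in pixels is half the picture's height over the tangent of half this angle, whatever the lens; pixels are square), "cx", "cy" (the principal point, pixels), "R" (3x3) and "t" (3): a world point X has camera coordinates R X + t. Camera axes: x right, y down, z forward; pixel columns grow to the right and rows downward; lengths in m; the calibration is good to about 2 mm. A picture is of the moment at which its call begins: read the wrist's pose just before it. calibration takes no time and is no camera call; for the wrist camera it gives the pose at the moment of the call.
- arm.close_job(): hands the job in, once; it reports no verdict.
The state is a dict: "time_s": time; "joints": joint angles; "qd": joint speeds; "joint_efforts": joint torques, N m; "position": TCP position; "orientation": TCP orientation; "wrist_force": force on the tool from outside, world axes, zero at the start; "moment": the same for the moment, N m; "finger_gap": finger opening in m.
Only numpy, scipy, OpenCV 4.12 (cv2) and the standard library are available. Lean on these libraries where they do the work, as an engineer would, in place of code of your own. Each camera call takes 0.05 s, during which the arm holds its last target.

## Task

Take the orange slide case off the sloping easel rack and stand it upright on its bottom edge on the green bay in the roll-top store, squarely across the store, setting it down rather than dropping it. Once it stands there by itself, roll the tambour door fully shut over it. Leave the blue case on the rack, the cases already in the store and the glassware where they are.

Things in the scene. Friction and masses are not known exactly. Their poses are not given: they have to be found in the camera images.
- case_mid (a point): Centre of the ORANGE slide case to file: rigid box 26 mm thick (x), 110 wide (y), 90 tall (z), 0.11-0.23 kg. z points to its top edge (black patch); +x: face with white panel. Starts leaning on the rack, z tilted 40 degrees from vertical towards the robot side, white panel up. Stands on the 110 x 26 mm edge opposite the patch, centre then 45 mm above the floor under it.
- other_mid (a point): Centre of the BLUE slide case, same size and lean as the orange one, in the other place on the rack, 120 mm beside it. Not to be moved.
- rack: Fixed steel easel rack, base plate 130 x 256 x 8 mm. Origin: centre of its underside on the table; z up, x away from the robot side; places at y = +-60 mm (either may hold the orange case). A case's bottom edge sits on a ledge 45 mm above the table at x = 0; its back leans on two bars 62 mm apart, 78 mm long. Between and above the bars it is open, for one finger under the case.
- bay (a point): Centre of the bay: green rectangle 46 x 130 mm (x, y) on the store's floor, 60 mm above the table. z up, x from the store's open front to its back, y along its width. The case stands here with its thickness along x. Floor 200 mm wide between cheeks with round tops up to 247 mm above the table. Sill 20 mm above the floor, 60 to 74 mm in front of the bay's centre; the store's front face is there.
- axis (a point): Point on the door's horizontal axis, middle of the store's width, 75 mm above the table, 98 mm behind the bay's centre; axes as bay, the door turns about y. A fixed white rear hood, radius 172 mm, covers from the back up to about 15 degrees behind the top.
- handle (a point): Middle of the door's handle: dark round bar, 12 mm diameter, 140 mm long along the store's y, on arms 132 mm apart, 200 mm from the axis, 31 mm clear of the slats. Offset from axis in its axes: 200 mm x (-cos A, 0, sin A), A = joint + 5 degrees. The slats (outer radius 162 mm) end 3 degrees ahead of the bar. Its own axes turn with the door.
- tambour (a joint): Angle (rad) of the segmented roll-top door, whose slats move as one round a circular track. 0 = shut, on its stop, handle low at the front; grows as the door rolls up and back, 1.80 fully open. Starts open, 1.60 to 1.72. Stays where it is left; moving it takes 2 to 6 N at the handle.
- filed1_mid (a point): Centre of a WHITE slide case of the same size standing in the store, about 88 mm behind the bay's centre. To be left standing.
- filed2_mid (a point): Centre of a GREY slide case of the same size, standing about 55 mm behind the white one. To be left standing.
- beaker: Glass beaker, 70 mm across, 95 mm tall, behind the work area; origin at the centre of its underside. To be left alone.
- reagent: Amber glass jar, 60 mm across, 130 mm tall, behind the work area; origin at the centre of its underside. To be left alone.
Not all that is in view belongs to the job. Of the things shaped like the part that bears case_mid, the orange one is meant. What is shaped like the part that bears filed2_mid but yellow is not meant.

How it is judged (in metres and radians):
On the way:
1. the orange case stands upright by itself on the green bay, let go, while the door is still open (x of case_mid in the frame of bay between -0.018 and 0.018 m and y of case_mid in the frame of bay between -0.03 and 0.03 m and z of case_mid in the frame of bay between 0.04 and 0.05 m and angle between case_mid's own z axis and vertical below 0.09 rad and angle between the y axis of case_mid and the y axis of bay, either way round below 0.2 rad and contact force between the fingers and case below 0.1 N and linear speed of case below 0.02 m/s and angular speed of case below 0.2 rad/s and value of joint tambour above 1 rad), for 0.2 s.
At the end, for the whole second after the job is handed in: Orange case at rest, upright within 5 degrees on its bottom edge, centre within 18 mm (front-back) and 30 mm (sideways) of the bay's, square within 11 degrees; door shut (joint below 0.06 rad); white and grey cases upright within 5 degrees; blue case within 30 mm of its start (x of case_mid in the frame of bay between -0.018 and 0.018 m and y of case_mid in the frame of bay between -0.03 and 0.03 m and z of case_mid in the frame of bay between 0.04 and 0.05 m and angle between each of case_mid, filed1_mid, filed2_mid's own z axis and vertical below 0.09 rad and angle between the y axis of case_mid and the y axis of bay, either way round below 0.2 rad and linear speed of case below 0.02 m/s and angular speed of case below 0.2 rad/s and value of joint tambour below 0.06 rad and distance of other_mid from where it was at the start of the episode below 0.03 m); the robot touches nothing.
It fails at once if the orange case is let go over the store's floor while more than 12 mm above it (contact force between the fingers and case below 0.05 N and z of case_mid in the frame of bay above 0.057 m and horizontal distance between case_mid and bay below 0.08 m and angle between case_mid's own z axis and vertical below 0.3 rad).
It fails at once if the blue case is moved more than 30 mm (distance of other_mid from where it was at the start of the episode above 0.03 m).
It fails at once if a case already filed is shifted more than 30 mm or tipped (distance of any of filed1_mid, filed2_mid from where it was at the start of the episode above 0.03 m or angle between any of filed1_mid, filed2_mid's own z axis and vertical above 0.35 rad).
It fails at once if the beaker or the jar is shifted more than 30 mm (distance of any of beaker, reagent from where it was at the start of the episode above 0.03 m).
It also fails if it takes over 58 s, if anything falls off the work surface, if the arm or the gripper's body presses on something with over 40 N, if the wrist force passes 120 N, or if a joint passes its speed limit or range.

## Working session

There is one attempt and no reset: what is moved stays moved. The work goes in short steps, Python scripts to look and compute and a tool call to move; the robot and the scene stay as the last step left them, time stands still between calls to the robot, and variables do not carry over. Pictures are saved under pics/ and viewed, and the job is handed in when it is done.

Besides the shell and the picture viewer there is one more tool, called after "Emit:" as a command line: name --argument value ..., lists and objects as JSON in quotes. move_arm: Moves the arm, as the interface text tells. Its arguments: {"type":"object","properties":{"increments":{"type":"array","items":{"type":"number"}},"jaw":{"type":"number"}},"required":["increments"]}

```bash
ls; mkdir -p pics
python3 - <<'E'
from rig import arm
import cv2, numpy as np
s=arm.read_state(); print(s)
for n in ['side','top','wrist']:
    c=arm.calibration(n); print(n,c)
    cv2.imwrite(f'pics/{n}0.png',arm.get_image(n)[:,:,::-1])
E
```

```text
pics
{'time_s': 0.0, 'joints': array([ 6.65730089e+01,  1.40837637e+01,  8.93248029e+01, -7.73445390e-04,
        7.67024922e+01, -9.97637293e+00]), 'qd': array([ 0.00986097, -0.02680725,  0.08174971, -0.04060424, -0.02473624,
       -0.00542655]), 'joint_efforts': array([-1.58033876e-03, -4.29534030e+01, -3.26113164e+01, -3.41687901e-04,
        5.70827469e-03,  1.60145953e-05]), 'position': array([0.15097938, 0.63164723, 0.23018531]), 'orientation': array([ -99.58823108,   89.8889387 , -113.03867064]), 'wrist_force': array([-0.28845667,  1.36264769,  0.27174067]), 'moment': array([-0.01102994, -0.03232923,  0.01077853]), 'finger_gap': 0.08514123183196895}
side {'fovy': 48.47904007968104, 'cx': 319.8242251922895, 'cy': 232.62871115790506, 'R': array([[ 0.50160243, -0.86506839,  0.00718914],
       [-0.82427415, -0.48043795, -0.29958555],
       [ 0.26261593,  0.14434701, -0.95404235]]), 't': array([-0.20991564,  0.50055769,  1.15985501])}
top {'fovy': 44.18604265622881, 'cx': 317.8863249708155, 'cy': 228.06984450763414, 'R': array([[ 0.01845682, -0.99980531,  0.00697775],
       [-0.99135222, -0.01920676, -0.12981475],
       [ 0.1299235 , -0.00452144, -0.99151371]]), 't': array([0.07201162, 0.57593724, 1.27244485])}
wrist {'fovy': 68.48484452813645, 'cx': 324.21292663519586, 'cy': 237.34543279890747, 'R': array([[ 0.23388161,  0.97226182, -0.00251853],
       [ 0.93194105, -0.22344251,  0.28558592],
       [ 0.27710154, -0.06914042, -0.9583498 ]]), 't': array([-0.64838082, -0.03548566,  0.37954667])}
```

View pics/side0.png

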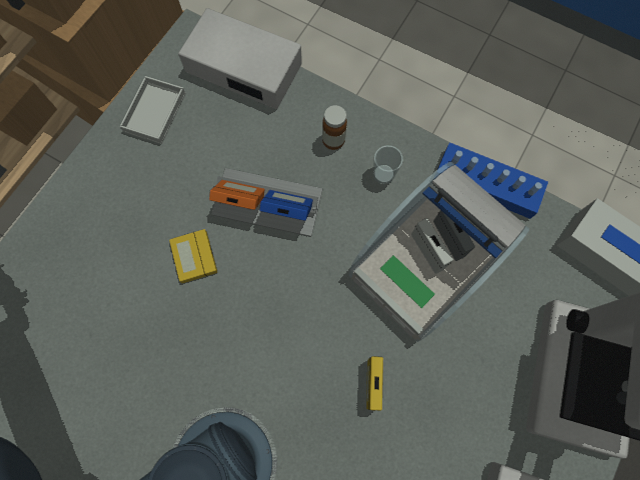

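View pics/top0.png

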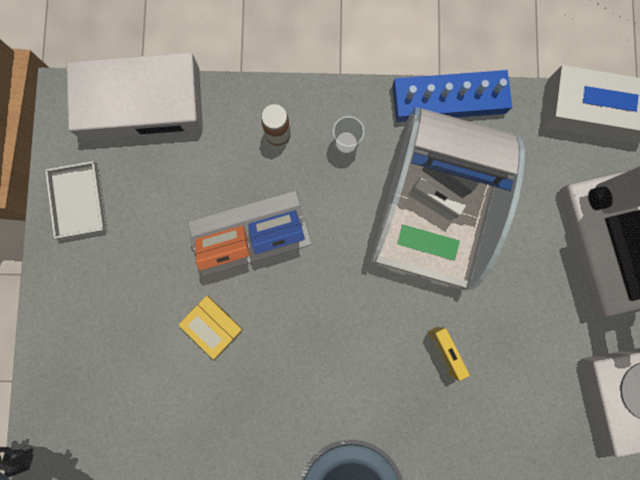

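View pics/wrist0.png

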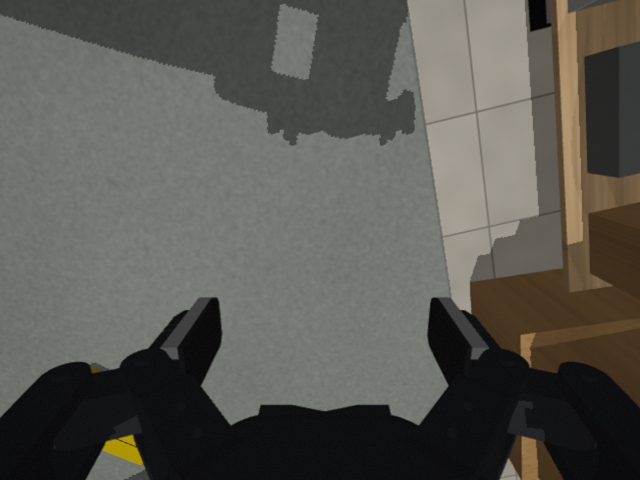

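Side view: the orange case is at (236,195) and the blue at (287,205) on the rack, with yellow decoys at (193,257) and (376,383). The green bay is at (407,281). I'll enlarge the crops to get pixel positions and confirm the orange case.

Run:
```python
import cv2
for n,(x,y,w,h),o in [('top',(180,180,140,105),'ct_rack'),('side',(195,155,140,105),'cs_rack'),('top',(365,100,170,195),'ct_store'),('side',(335,155,200,190),'cs_store')]:
    im=cv2.imread(f'pics/{n}0.png')[y:y+h,x:x+w]
    f=5 if 'rack' in o else 3
    im=cv2.resize(im,None,fx=f,fy=f,interpolation=cv2.INTER_CUBIC)
    for k in range(0,w,20): cv2.putText(im,str(x+k),(k*f,8),0,.3,(0,0,255)); cv2.line(im,(k*f,8),(k*f,14),(0,0,255))
    for k in range(0,h,20): cv2.putText(im,str(y+k),(0,k*f+4),0,.3,(0,0,255)); cv2.line(im,(20,k*f),(26,k*f),(0,0,255))
    cv2.imwrite(f'pics/{o}.png',im)
```

```text
(no output)
```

View pics/ct_rack.png

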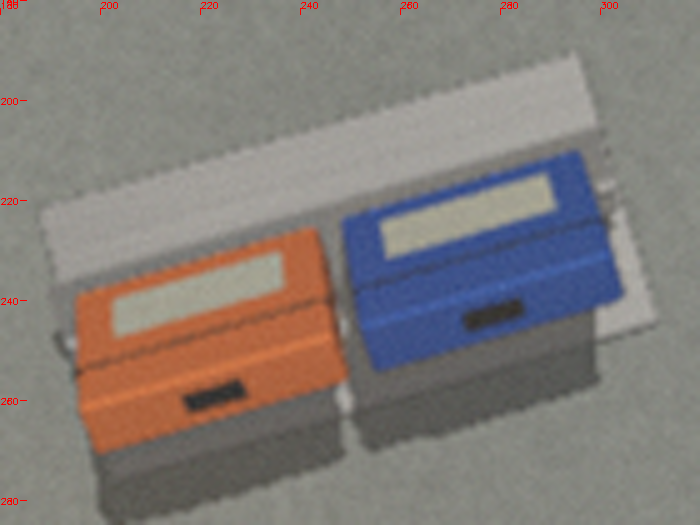

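View pics/cs_rack.png

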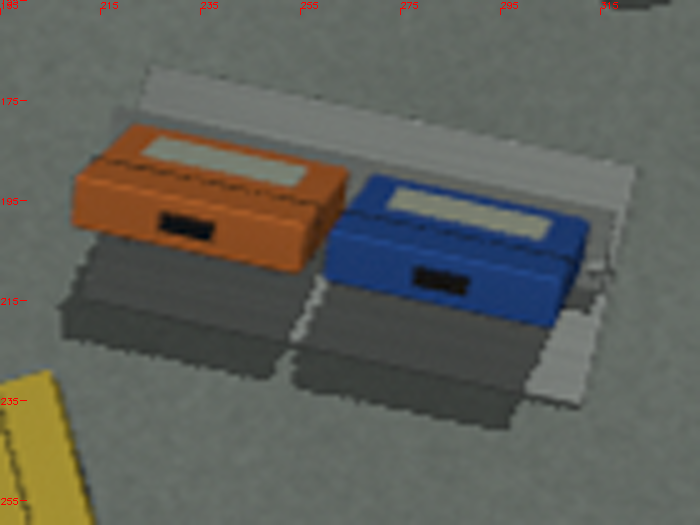

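View pics/ct_store.png

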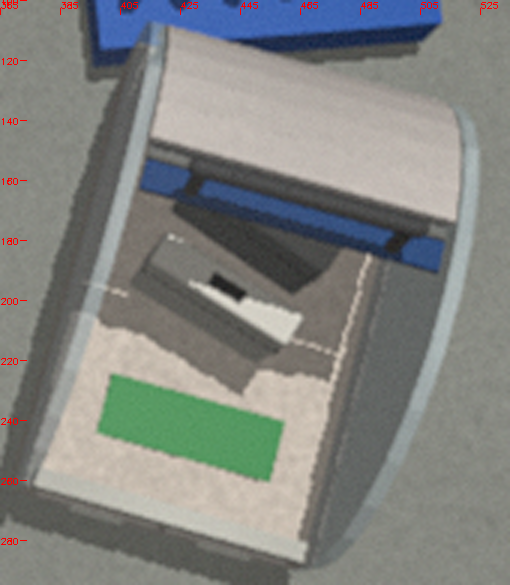

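View pics/cs_store.png

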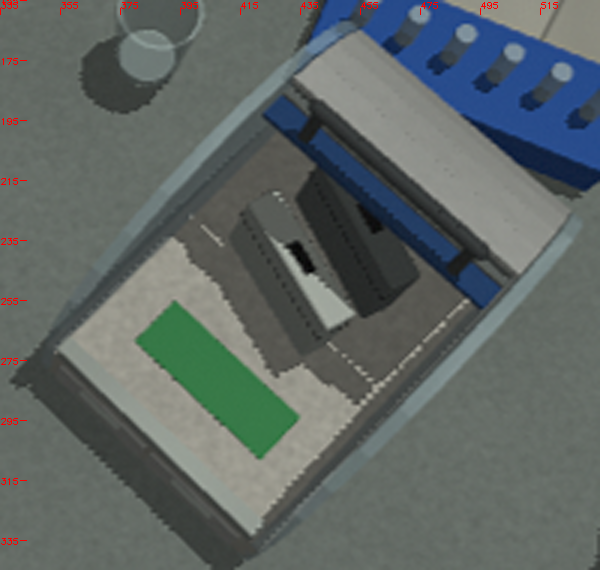

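```bash
cat > h.py <<'E'
import numpy as np
from scipy.optimize import least_squares
from scipy.spatial.transform import Rotation as Ro
CAL={'side':dict(fovy=48.47904007968104,cx=319.8242251922895,cy=232.62871115790506,R=np.array([[0.50160243,-0.86506839,0.00718914],[-0.82427415,-0.48043795,-0.29958555],[0.26261593,0.14434701,-0.95404235]]),t=np.array([-0.20991564,0.50055769,1.15985501])),
'top':dict(fovy=44.18604265622881,cx=317.8863249708155,cy=228.06984450763414,R=np.array([[0.01845682,-0.99980531,0.00697775],[-0.99135222,-0.01920676,-0.12981475],[0.1299235,-0.00452144,-0.99151371]]),t=np.array([0.07201162,0.57593724,1.27244485]))}
def proj(c,X):
    if isinstance(c,str): c=CAL[c]
    X=np.atleast_2d(X); p=X@np.array(c['R']).T+c['t']; f=240/np.tan(np.radians(c['fovy']/2))
    return np.c_[c['cx']+f*p[:,0]/p[:,2], c['cy']+f*p[:,1]/p[:,2]]
def onplane(c,uv,z):
    if isinstance(c,str): c=CAL[c]
    f=240/np.tan(np.radians(c['fovy']/2)); R=np.array(c['R']);o=-R.T@c['t']
    d=R.T@np.array([(uv[0]-c['cx'])/f,(uv[1]-c['cy'])/f,1]); return o+d*(z-o[2])/d[2]
def toolR(o): return Ro.from_euler('xyz',o,degrees=True).as_matrix()
E
python3 - <<'E'
from h import *
T=lambda a,x0,y0,f:[(x0+p[0]/f,y0+p[1]/f) for p in a]
# case: corner ids local
h=np.array([.013,.055,.045])
# y_case=z cross x ; rack frame x away,y left: y = +y left. 
# corner A: far-left (+x,+y,-z), far-right(+x,-y,-z), near top-left(+x,+y,+z), (+x,-y,+z), (-x,+y,+z), (-x,-y,+z)
ids=np.array([[1,1,-1],[1,-1,-1],[1,1,1],[1,-1,1],[-1,1,1],[-1,-1,1]])*h
tl=40*np.pi/180
def fit(top,side,nm):
    Rt=np.array([[np.cos(tl),0,-np.sin(tl)],[0,1,0],[np.sin(tl),0,np.cos(tl)]])
    def pose(p):
        Rz=Ro.from_euler('z',p[3]).as_matrix(); return Rz@Rt, p[:3]
    def res(p):
        R,t=pose(p); X=ids@R.T+t
        r=[]
        for n,o in (('top',top),('side',side)):
            for q,x in zip(o,proj(n,X)):
                if q is not None: r+=list(x-q)
        return r
    s=least_squares(res,[.55,.2,.1,.2]); print(nm,s.x,np.degrees(s.x[3]),np.round(s.fun,1)); return s.x
t=T([(78,297),(317,230),(80,405),(333,328),(98,454),(347,381)],180,180,5)
s=[None if p is None else T([p],195,155,5)[0] for p in [(135,125),(347,170),(73,182),(308,218),(74,226),(300,271)]]
fit(t,s,'orange')
t=T([(344,220),(580,151),(356,317),(607,245),(376,370),(622,296)],180,180,5)
s=[None if p is None else T([p],195,155,5)[0] for p in [(370,175),(588,222),(328,234),(562,283),(326,280),(549,326)]]
fit(t,s,'blue')
B=[]
for n,a,x0,y0 in (('top',[(110,374),(284,422),(270,481),(97,432)],365,100),('side',[(174,300),(299,416),(261,459),(136,341)],335,155)):
    P=np.array([onplane(n,q,.06) for q in T(a,x0,y0,3)]); print(n,P.round(4)); 
    c=P.mean(0); yd=(P[0]+P[3]-P[1]-P[2]); print(c,np.degrees(np.arctan2(-yd[0],yd[1])), np.linalg.norm(yd)/2)
E
```

```text
orange [0.52509562 0.2889468  0.06720998 0.315136  ] 18.05596278493419 [-0.8 -0.6 -0.5 -1.7 -0.4  0.6  0.   0.6  0.1  0.4  0.8 -0.2 -0.2 -0.4
  0.7 -0.6  0.6 -0.9 -0.2  1.3 -0.6  0.7  0.1  1.1]
blue [0.56331288 0.1751665  0.0591912  0.30614806] 17.540991590224955 [-1.2 -1.2 -0.9 -1.2  0.2  1.1  0.4  0.7 -0.5  0.2  0.2  0.4  0.7 -0.1
  0.5 -0.3  0.5 -0.4 -0.  -0.4 -0.6  0.7  0.8  1.3]
top [[ 0.5825 -0.0995  0.06  ]
 [ 0.5499 -0.2257  0.06  ]
 [ 0.5068 -0.215   0.06  ]
 [ 0.54   -0.0901  0.06  ]]
[ 0.54479063 -0.15758229  0.06      ] -14.681780888891355 0.12981593026406188
side [[ 0.5816 -0.1018  0.06  ]
 [ 0.5487 -0.2263  0.06  ]
 [ 0.5049 -0.2162  0.06  ]
 [ 0.538  -0.0917  0.06  ]]
[ 0.54331439 -0.15900426  0.06      ] -14.83288382246849 0.12879891261190543
```

```bash
cat > fitr.py <<'E'
from h import *
T=lambda a,x0,y0,f:[(x0+p[0]/f,y0+p[1]/f) for p in a]
h=np.array([.013,.055,.045]); ids=np.array([[1,1,-1],[1,-1,-1],[1,1,1],[1,-1,1],[-1,1,1],[-1,-1,1]])*h
tl=40*np.pi/180
Rt=np.array([[np.cos(tl),0,-np.sin(tl)],[0,1,0],[np.sin(tl),0,np.cos(tl)]])
D={'o':(T([(78,297),(317,230),(80,405),(333,328),(98,454),(347,381)],180,180,5),T([(135,125),(347,170),(73,182),(308,218),(74,226),(300,271)],195,155,5)),
'b':(T([(344,220),(580,151),(356,317),(607,245),(376,370),(622,296)],180,180,5),T([(370,175),(588,222),(328,234),(562,283),(326,280),(549,326)],195,155,5))}
E
python3 - <<'E'
from fitr import *
print([(-CAL[n]['R'].T@CAL[n]['t']).round(3) for n in CAL])
for z in (None,.07,.08,.088):
  for k in 'ob':
    def res(p):
        zz=p[3] if z is None else z
        R=Ro.from_euler('z',p[2]).as_matrix()@Rt; X=ids@R.T+np.array([p[0],p[1],zz])
        return np.concatenate([(proj(n,X)-np.array(o)).ravel() for n,o in zip(('top','side'),D[k])])
    s=least_squares(res,[.55,.2,.3]+([.08] if z is None else [])); print(k,z,s.x.round(4),(s.fun**2).sum().round(2))
E
```

```text
[array([ 0.213, -0.109,  1.258]), array([0.404, 0.089, 1.336])]
o None [0.5251 0.2889 0.3151 0.0672] 11.92
b None [0.5633 0.1752 0.3061 0.0592] 12.03
o 0.07 [0.5246 0.2883 0.3151] 12.22
b 0.07 [0.5613 0.1737 0.3061] 16.45
o 0.08 [0.5231 0.286  0.3152] 18.32
b 0.08 [0.5593 0.1723 0.3061] 28.7
o 0.088 [0.5218 0.2841 0.3152] 29.06
b 0.088 [0.5578 0.1711 0.3061] 44.4
```

```bash
cat >> h.py <<'E'
def path(tp,tR,n=None,sp=40,sw=8,state=None):
    """rows (tool-frame increments) from the current pose to target, straight line"""
    from rig import arm
    s=state or arm.read_state(); R0=toolR(s['orientation']); p0=np.array(s['position'])
    w=Ro.from_matrix(R0.T@tR).as_rotvec(); d=tp-p0
    m=max(np.linalg.norm(d)*1000/sp,np.degrees(np.linalg.norm(w))/sw); n=n or int(np.ceil(m))
    print('n',n,'dist',(d*1000).round(1),'rot deg',np.degrees(w).round(1))
    R=R0
    rows=[]
    for i in range(n):
        rows.append(np.r_[R.T@d/n*1000,np.degrees(w/n)].round(1)); R=R@Ro.from_rotvec(w/n).as_matrix()
    for r in rows: print(','.join('%g'%v for v in r),end=',\n')
E
python3 - <<'E'
from fitr import *
from rig import arm
s=arm.read_state(); print(toolR(s['orientation']).round(3))
c=arm.calibration('wrist'); R0=toolR(s['orientation']); R=np.array(c['R']); print('cam pos in tool',R0.T@(-R.T@c['t']-s['position']), 'cam z in tool',R0.T@R[2])
C=Ro.from_euler('z',18,degrees=True).as_matrix()@Rt
for sg in (1,-1):
    tR=np.c_[-C[:,2],sg*C[:,0],-sg*C[:,1]]
    path(np.array([.5235,.2865,.078])+C[:,2]*.12,tR)
E
```

```text
[[-0.001  0.233  0.973]
 [-0.001  0.973 -0.233]
 [-1.    -0.002 -0.   ]]
cam pos in tool [-0.14195515 -0.00033275 -0.07351229] cam z in tool [ 0.95826749 -0.00109163  0.28587099]
n 12 dist [ 299.1 -369.1  -60.5] rot deg [ 56.1 -20.4  36.5]
5.1,-24.1,31.4,4.7,-1.7,3,
4.8,-21.7,33.1,4.7,-1.7,3,
4.7,-19.2,34.7,4.7,-1.7,3,
4.8,-16.6,36,4.7,-1.7,3,
5.1,-13.9,37.1,4.7,-1.7,3,
5.5,-11.1,37.9,4.7,-1.7,3,
6.2,-8.3,38.5,4.7,-1.7,3,
6.9,-5.5,38.9,4.7,-1.7,3,
7.9,-2.7,39,4.7,-1.7,3,
9,0,38.9,4.7,-1.7,3,
10.2,2.7,38.5,4.7,-1.7,3,
11.5,5.2,37.8,4.7,-1.7,3,
n 16 dist [ 299.1 -369.1  -60.5] rot deg [-115.6  -42.2  -23.6]
3.8,-18.1,23.5,-7.2,-2.6,-1.5,
5.3,-20.8,20.9,-7.2,-2.6,-1.5,
6.8,-23.1,17.8,-7.2,-2.6,-1.5,
8.1,-24.9,14.5,-7.2,-2.6,-1.5,
9.4,-26.3,10.8,-7.2,-2.6,-1.5,
10.5,-27.1,7,-7.2,-2.6,-1.5,
11.4,-27.5,3,-7.2,-2.6,-1.5,
12.2,-27.3,-1,-7.2,-2.6,-1.5,
12.7,-26.6,-4.9,-7.2,-2.6,-1.5,
13.1,-25.4,-8.8,-7.2,-2.6,-1.5,
13.2,-23.7,-12.5,-7.2,-2.6,-1.5,
13.1,-21.6,-16,-7.2,-2.6,-1.5,
12.9,-19,-19.2,-7.2,-2.6,-1.5,
12.4,-16.1,-22,-7.2,-2.6,-1.5,
11.7,-12.9,-24.4,-7.2,-2.6,-1.5,
10.8,-9.4,-26.3,-7.2,-2.6,-1.5,
```

Emit:
move_arm --increments '[5.1,-24.1,31.4,4.7,-1.7,3,4.8,-21.7,33.1,4.7,-1.7,3,4.7,-19.2,34.7,4.7,-1.7,3,4.8,-16.6,36,4.7,-1.7,3,5.1,-13.9,37.1,4.7,-1.7,3,5.5,-11.1,37.9,4.7,-1.7,3,6.2,-8.3,38.5,4.7,-1.7,3,6.9,-5.5,38.9,4.7,-1.7,3,7.9,-2.7,39,4.7,-1.7,3,9,0,38.9,4.7,-1.7,3,10.2,2.7,38.5,4.7,-1.7,3,11.5,5.2,37.8,4.7,-1.7,3]' --jaw 0

```text
time_s: 1.35
position: [0.4507, 0.2466, 0.1657]
orientation: [91.0, 48.9, 16.6]
wrist_force: [0.4, 0.2, -0.5]
finger_gap: 0.0856
```

```bash
cat > snap.py <<'E'
import sys,cv2,pickle
from rig import arm
s=arm.read_state(); c=arm.calibration('wrist')
for n in sys.argv[2:]:
    cc=arm.calibration(n); im=arm.get_image(n); cv2.imwrite(f'pics/{n}_{sys.argv[1]}.png',im[:,:,::-1])
    pickle.dump(cc,open(f'pics/{n}_{sys.argv[1]}.pkl','wb'))
print(s['time_s'],s['position'],s['orientation'],s['joints'].round(1),s['wrist_force'].round(1),s['finger_gap'])
E
python3 snap.py a wrist
python3 - <<'E'
from fitr import *
C=Ro.from_euler('z',18,degrees=True).as_matrix()@Rt
tR=np.c_[-C[:,2],C[:,0],-C[:,1]]
path(np.array([.5235,.2865,.078])+C[:,2]*.12,tR)
E
```

```text
1.35 [0.45073485 0.24661005 0.16568376] [90.95217859 48.87651833 16.57064979] [ 15.8 -20.7 136.7   1.4  22.9  -0.9] [ 0.4  0.2 -0.5] 0.0856048238031762
n 1 dist [-1.4 19.6  6.4] rot deg [-2.3  1.2 -1. ]
-2.1,7,-19.3,-2.3,1.2,-1,
```

View pics/wrist_a.png

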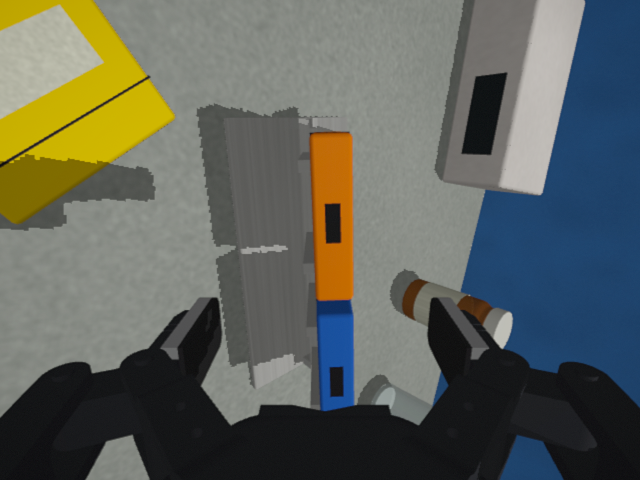

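Run:
```python
from fitr import *
import pickle,cv2
c=pickle.load(open('pics/wrist_a.pkl','rb'))
im=cv2.imread('pics/wrist_a.png')[110:320,280:380]; cv2.imwrite('pics/wa_crop.png',cv2.resize(im,None,fx=2.8,fy=2.8,interpolation=cv2.INTER_CUBIC))
W=np.array([(310,134),(350,132),(353,300),(317,300)]); iw=np.array([[-1,1,1],[1,1,1],[1,-1,1],[-1,-1,1]])*h
for wt in (1,.5,.2):
  def res(p):
    t=p[4]; Rq=np.array([[np.cos(t),0,-np.sin(t)],[0,1,0],[np.sin(t),0,np.cos(t)]])
    R=Ro.from_euler('z',p[2]).as_matrix()@Rq; tt=np.array([p[0],p[1],p[3]]); X=ids@R.T+tt
    return np.concatenate([(proj(n,X)-np.array(o)).ravel() for n,o in zip(('top','side'),D['o'])]+[wt*(proj(c,iw@R.T+tt)-W).ravel(),[(p[4]-tl)*200]])
  s=least_squares(res,[.525,.285,.315,.078,tl]); print(wt,s.x.round(4),np.degrees(s.x[4]),s.fun[-9:-1].round(1)/wt,(s.fun**2).sum())
```

```text
1 [0.5242 0.287  0.3135 0.0768 0.6941] 39.76969775385817 [-2.2 -0.2  1.7  0.2  0.6 -0.7 -1.2  0.9] 27.55837866061765
0.5 [0.5239 0.2869 0.3141 0.0768 0.6944] 39.7847127003193 [-2.8 -0.2  1.2  0.2  0.2 -0.6 -1.6  1. ] 18.808344812377342
0.2 [0.5239 0.2871 0.3149 0.0753 0.6947] 39.80528312486568 [-4.  -0.5 -0.5 -0.  -1.  -1.5 -3.   0. ] 15.376978586145995
```

View pics/wa_crop.png

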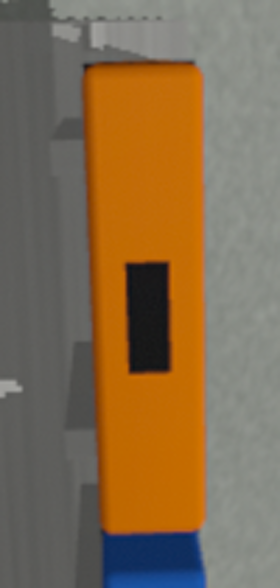

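```bash
cat >> fitr.py <<'E'
C=Ro.from_euler('z',18,degrees=True).as_matrix()@Rt
tR=np.c_[-C[:,2],C[:,0],-C[:,1]]
ctr=np.array([.5242,.287,.0768])
E
python3 - <<'E'
from fitr import *
path(ctr+C[:,2]*.09+C[:,0]*.001,tR)
E
```

```text
n 1 dist [ 18.4  26.3 -17.1] rot deg [-2.3  1.2 -1. ]
29.3,7.3,-20.2,-2.3,1.2,-1,
```

Emit:
move_arm --increments '[0,0,0,0,0,0,0,3.7,-10,-1.2,0.6,-0.5,10,3.6,-10,-1.1,0.6,-0.5,10,0,0,0,0,0,0,0,0,0,0,0]' --jaw 75

```text
time_s: 1.9
position: [0.4637, 0.2712, 0.1541]
orientation: [89.9, 50.1, 18.3]
wrist_force: [0.4, 0.0, 0.0]
finger_gap: 0.0604
```

```bash
python3 - <<'E'
from fitr import *
path(ctr+C[:,2]*.001+C[:,0]*.001,tR,sp=15)
E
python3 snap.py b wrist
```

```text
n 7 dist [ 60.7  15.9 -75.8] rot deg [ 0.3 -0.2  0.1]
14,-0.1,0.6,0,-0,0,
14,-0.1,0.6,0,-0,0,
14,-0.1,0.6,0,-0,0,
14,-0.1,0.5,0,-0,0,
14,-0.1,0.5,0,-0,0,
14,-0.1,0.5,0,-0,0,
14,-0.1,0.5,0,-0,0,
1.9 [0.46365682 0.27115503 0.15405302] [89.94972583 50.06102072 18.33509054] [ 18.2 -14.6 133.2   0.3  21.4  -0.5] [0.4 0.  0. ] 0.06038890827443488
```

View pics/wrist_b.png

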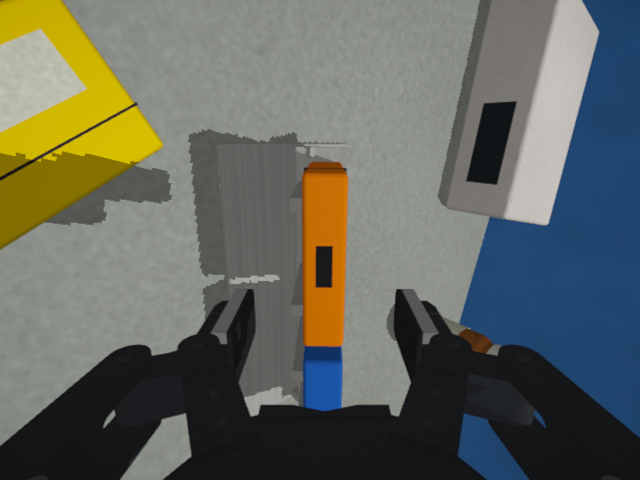

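Emit:
move_arm --increments '[14,0,0.6,0,0,0,14,0,0.5,0,0,0,14,0,0.5,0,0,0,14,0,0.5,0,0,0,14,0,0.5,0,0,0,14,0,0.5,0,0,0]'

```text
time_s: 2.55
position: [0.5167, 0.2933, 0.0978]
orientation: [89.9, 49.8, 19.1]
wrist_force: [-0.2, -1.0, 0.5]
finger_gap: 0.0602
```

Run:
```python
from fitr import *
path(ctr+C[:,2]*.001+C[:,0]*.001,tR,sp=15)
```

```text
n 2 dist [  7.6  -6.3 -19.6] rot deg [ 0.9 -0.7 -0.2]
9.1,-4.4,4.2,0.5,-0.3,-0.1,
9.1,-4.3,4.2,0.5,-0.3,-0.1,
```

Emit:
move_arm --increments '[4,-4.4,4.2,0.5,-0.3,-0.1,5,-4.3,4.2,0.5,-0.3,-0.1,0,0,0,0,0,0]'

```text
time_s: 2.85
position: [0.5184, 0.2865, 0.0908]
orientation: [90.2, 50.6, 18.3]
wrist_force: [0.0, -0.2, 0.5]
finger_gap: 0.0606
```

Run:
```python
from fitr import *
path(ctr+C[:,2]*.001+C[:,0]*.001,tR,sp=15)
```

```text
n 1 dist [  5.9   0.5 -12.6] rot deg [ 0.  -0.2  0.6]
13.4,-3.5,1.4,0,-0.2,0.6,
```

Emit:
move_arm --increments '[7,-2,0.7,0,0,0.3,6.4,-1.5,0.7,0,0,0.3,0,0,0,0,0,0]'

```text
time_s: 3.15
position: [0.5249, 0.2872, 0.0883]
orientation: [90.2, 50.7, 18.4]
wrist_force: [0.0, -0.9, -0.2]
finger_gap: 0.0604
```

```bash
python3 - <<'E'
from fitr import *
path(ctr+C[:,2]*.001+C[:,0]*.001,tR,sp=15)
E
python3 snap.py c wrist
```

```text
n 1 dist [ -0.6  -0.2 -10.1] rot deg [ 0.  -0.2  0.7]
7.4,-6.9,0,0,-0.2,0.7,
3.15 [0.52491362 0.28722316 0.08826558] [90.24677741 50.71320853 18.36419054] [ 17.6   3.3 125.4   2.2  12.   -2.5] [ 0.  -0.9 -0.2] 0.06044636208111302
```

View pics/wrist_c.png

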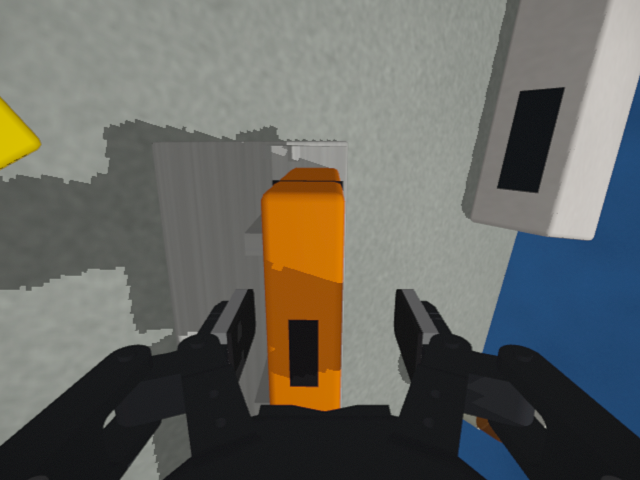

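```bash
cat > kin.py <<'E'
from h import *
Q=np.radians([[66.573,14.084,89.325,0,76.702],[15.8,-20.7,136.7,1.4,22.9],[18.2,-14.6,133.2,.3,21.4],[17.6,3.3,125.4,2.2,12.0]])
P=np.array([[.15098,.63165,.23019],[.45073,.24661,.16568],[.46366,.27116,.15405],[.52491,.28722,.08827]])
def fk(q,p):
    a,b=q[1],q[1]+q[2]; c=b+q[4]
    return np.array([p[0]*np.sin(a)+p[1]*np.sin(b)+p[2]*np.sin(c)+p[4], p[3]+p[0]*np.cos(a)+p[1]*np.cos(b)+p[2]*np.cos(c)])
def res(p): return np.concatenate([fk(q,p)-[np.hypot(x[0],x[1]),x[2]] for q,x in zip(Q,P)]+[[.02*(p[4])]])
S=least_squares(res,[.45,.45,.25,.35,0]); par=S.x
def ik(r,z,pitch):
    """planar IK"""
    c=np.radians(pitch+90); w=np.array([r-par[4]-par[2]*np.sin(c), z-par[3]-par[2]*np.cos(c)])
    d=np.hypot(*w); g=np.arccos((d*d-par[0]**2-par[1]**2)/(2*par[0]*par[1]))
    j2=np.arctan2(w[0],w[1])-np.arctan2(par[1]*np.sin(g),par[0]+par[1]*np.cos(g))
    return np.degrees([j2,g,c-j2-g])
E
python3 - <<'E'
from kin import *
print(par,S.fun.round(4))
from fitr import *
for pitch in (50,53,56,60,65):
  for dz in (.001,.01,.02):
    t=ctr+C[:,2]*dz; print(pitch,dz,ik(np.hypot(*t[:2]),t[2],pitch).round(1))
E
```

```text
[0.36060745 0.49034063 0.17693992 0.17370732 0.08396887] [-0.0011  0.0026 -0.0002 -0.0029  0.0002 -0.0016  0.0011  0.0019  0.0017]
50 0.001 [  4.4 126.3   9.2]
50 0.01 [  2.7 127.1  10.2]
50 0.02 [  0.7 128.   11.3]
53 0.001 [  4.8 125.1  13.2]
53 0.01 [  3.1 125.8  14.1]
53 0.02 [  1.2 126.7  15.2]
56 0.001 [  5.2 123.7  17. ]
56 0.01 [  3.6 124.5  17.9]
56 0.02 [  1.7 125.3  19. ]
60 0.001 [  6.  121.9  22.1]
60 0.01 [  4.4 122.7  22.9]
60 0.02 [  2.6 123.5  23.9]
65 0.001 [  7.2 119.5  28.2]
65 0.01 [  5.7 120.3  29.1]
65 0.02 [  3.9 121.1  30. ]
```

```bash
cat >> fitr.py <<'E'
def Rt_(tilt):
    t=np.radians(tilt); return np.array([[np.cos(t),0,-np.sin(t)],[0,1,0],[np.sin(t),0,np.cos(t)]])
C2=Ro.from_euler('z',18,degrees=True).as_matrix()@Rt_(36.8)
tR2=np.c_[-C2[:,2],C2[:,0],-C2[:,1]]
gp=ctr+C[:,2]*.020+C[:,0]*.0005
E
python3 - <<'E'
from fitr import *
path(gp+.019*tR2[:,0],tR2,sp=5)
E
```

```text
n 3 dist [ -1.6  -0.6 -11. ] rot deg [ 0.  -0.2 -2.5]
2.5,-2.8,0,0,-0.1,-0.8,
2.5,-2.7,0,0,-0.1,-0.8,
2.6,-2.7,0,0,-0.1,-0.8,
```

Emit:
move_arm --increments '[0,-1.5,0,0,0,-1.8,3.5,-3,0,0,0,-0.7,3.5,-3,0,0,0,0,0,0,0,0,0,0]'

```text
time_s: 3.6
position: [0.5228, 0.2866, 0.0774]
orientation: [90.3, 53.3, 18.4]
wrist_force: [-0.0, -0.7, 0.2]
finger_gap: 0.0601
```

```bash
python3 - <<'E'
from fitr import *
path(gp+.019*tR2[:,0],tR2,sp=10)
E
python3 snap.py d wrist
```

```text
n 1 dist [ 0.3  0.1 -0.1] rot deg [ 0.  -0.2  0.1]
0.3,0.2,0,0,-0.2,0.1,
3.6 [0.52283451 0.28659531 0.07737165] [90.26385469 53.28366835 18.38394325] [ 17.7   4.7 124.5   1.8  14.1  -2.1] [-0.  -0.7  0.2] 0.0601495281100456
```

View pics/wrist_d.png

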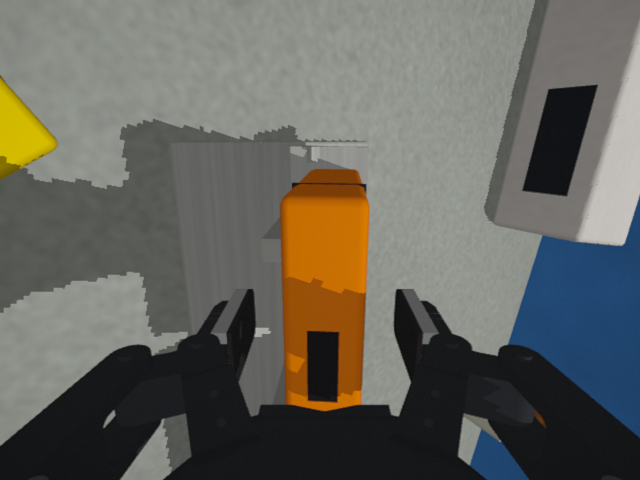

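Case sits centred between the fingers (edges 282 and 368, mid 325). Closing.

Emit:
move_arm --increments '[0,0,0,0,0,0,0,0,0,0,0,0,0,0,0,0,0,0,0,0,0,0,0,0,0,0,0,0,0,0,0,0,0,0,0,0]' --jaw 255

```text
time_s: 4.25
position: [0.5247, 0.2872, 0.0798]
orientation: [90.3, 52.9, 18.4]
wrist_force: [1.3, -0.1, 1.1]
finger_gap: 0.0249
```

```bash
python3 snap.py e wrist
```

```text
4.25 [0.52472283 0.28722432 0.07977346] [90.28441564 52.92649764 18.37988444] [ 17.7   4.6 124.4   1.8  13.9  -2. ] [ 1.3 -0.1  1.1] 0.024935882849317102
```

View pics/wrist_e.png

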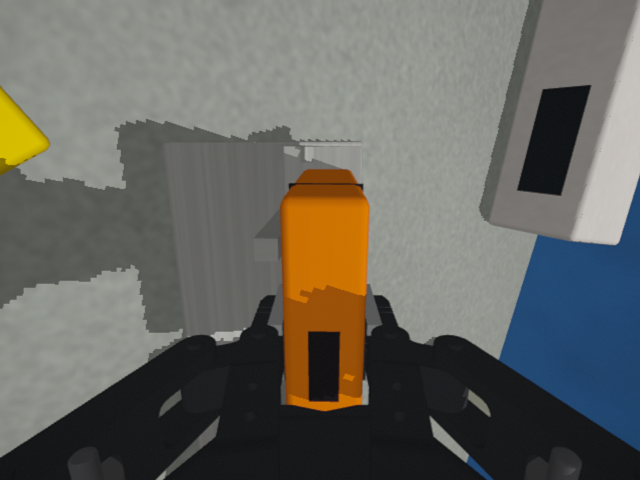

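```bash
cat >> fitr.py <<'E'
bay=np.array([.544,-.1583,.06]); byaw=-14.75
RB=Ro.from_euler('z',byaw,degrees=True).as_matrix()
tRp=np.c_[[0,0,-1],RB[:,0],-RB[:,1]]
E
python3 - <<'E'
from fitr import *
from kin import ik
for r,z in ((.567,.32),(.567,.2),(.567,.106),(.52,.32),(.6,.32)): print(r,z,ik(r,z,90).round(1))
s={'position':[0.5247, 0.2872, 0.0798],'orientation':[90.3, 52.9, 18.4]}
path(np.array([.52,.286,.20]),toolR(s['orientation']),sp=20)
E
```

```text
0.567 0.32 [-0.9 95.3 85.6]
0.567 0.2 [  2.9 105.7  71.3]
0.567 0.106 [  9.4 110.7  59.8]
0.52 0.32 [ -8.5 102.4  86.1]
0.6 0.32 [ 4.3 90.  85.7]
n 7 dist [ -4.7  -1.2 120.2] rot deg [-0.  0.  0.]
-14.1,9.8,-0.1,-0,0,0,
-14.1,9.8,-0.1,-0,0,0,
-14.1,9.8,-0.1,-0,0,0,
-14.1,9.8,-0.1,-0,0,0,
-14.1,9.8,-0.1,-0,0,0,
-14.1,9.8,-0.1,-0,0,0,
-14.1,9.8,-0.1,-0,0,0,
```

Emit:
move_arm --increments '[-7,5,0,0,0,0,-10,7.5,0,0,0,0,-14,10,0,0,0,0,-16,12,0,0,0,0,-16,12,0,0,0,0,-16,12,0,0,0,0,-16,12,0,0,0,0,0,0,0,0,0,0]'

```text
time_s: 5.1
position: [0.5187, 0.2851, 0.1987]
orientation: [90.2, 53.8, 18.4]
wrist_force: [0.2, -0.3, 0.1]
finger_gap: 0.0253
```

```bash
python3 snap.py f side top
python3 - <<'E'
from fitr import *
path(np.array([.50,.25,.33]),np.c_[[0,0,-1],Ro.from_euler('z',10,degrees=True).as_matrix()[:,0],-Ro.from_euler('z',10,degrees=True).as_matrix()[:,1]],sp=30,sw=6)
import cv2
a=cv2.imread('pics/side_f.png')[120:360,160:480]; b=cv2.imread('pics/top_f.png')[120:360,160:480]
cv2.imwrite('pics/f2.png',np.vstack([cv2.resize(x,(400,300)) for x in (a,b)]))
E
```

```text
5.1 [0.51874741 0.28513001 0.19873357] [90.19234836 53.84844368 18.38310523] [ 17.6  -9.1 122.2   0.9  30.8  -1.1] [ 0.2 -0.3  0.1] 0.025329653586501334
n 7 dist [-16.9 -34.5 135.3] rot deg [  7.9  -2.7 -35.7]
-17.9,8.2,3.9,1.1,-0.4,-5.1,
-18.6,6.6,3.9,1.1,-0.4,-5.1,
-19.1,5,3.9,1.1,-0.4,-5.1,
-19.4,3.4,3.9,1.1,-0.4,-5.1,
-19.6,1.7,4,1.1,-0.4,-5.1,
-19.7,0.1,4.1,1.1,-0.4,-5.1,
-19.6,-1.6,4.3,1.1,-0.4,-5.1,
```

View pics/f2.png

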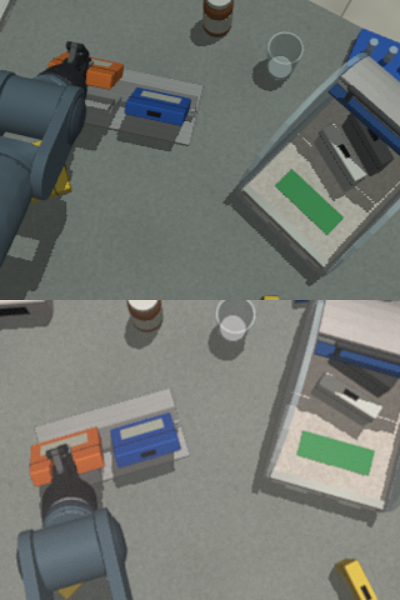

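Case is lifted, and the blue one hasn't moved. Raising and uprighting.

Emit:
move_arm --increments '[-18,8,4,1.1,-0.4,-5.1,-19,6.6,4,1.1,-0.4,-5.1,-20,5,4,1.1,-0.4,-5.1,-20,3.4,4,1.1,-0.4,-5.1,-20,1.7,4,1.1,-0.4,-5.1,-20,0,4,1.1,-0.4,-5.1,-20,-1.6,4,1.1,-0.4,-5.1,0,0,0,0,0,0]'

```text
time_s: 6.0
position: [0.4919, 0.2466, 0.3172]
orientation: [-80.6, 86.6, -160.8]
wrist_force: [0.4, 0.1, -1.3]
finger_gap: 0.0253
```

Run:
```python
from fitr import *
path(np.r_[bay[:2]-.01*RB[:2,0],.325],tRp,sp=30,sw=6)
```

```text
n 14 dist [  42.4 -402.3    7.8] rot deg [24.6  1.3  3.2]
-0.2,-2,28.8,1.8,0.1,0.2,
-0.2,-1.1,28.9,1.8,0.1,0.2,
-0.3,-0.2,28.9,1.8,0.1,0.2,
-0.3,0.7,28.9,1.8,0.1,0.2,
-0.3,1.6,28.9,1.8,0.1,0.2,
-0.4,2.5,28.8,1.8,0.1,0.2,
-0.4,3.4,28.7,1.8,0.1,0.2,
-0.5,4.2,28.6,1.8,0.1,0.2,
-0.5,5.1,28.4,1.8,0.1,0.2,
-0.5,6,28.3,1.8,0.1,0.2,
-0.5,6.9,28.1,1.8,0.1,0.2,
-0.5,7.7,27.8,1.8,0.1,0.2,
-0.5,8.6,27.6,1.8,0.1,0.2,
-0.6,9.4,27.3,1.8,0.1,0.2,
```

Emit:
move_arm --increments '[-6,-2,20,1.8,0,0.5,-6,-1,28,1.8,0,0.5,-2,0,29,1.8,0,0.5,-1,1,29,1.8,0,0.5,-1,1.6,29,1.8,0,0.5,-1,2.5,29,1.8,0,0.5,-1,3.4,29,1.8,0,0.2,0,0,0,0,0,0]'

```text
time_s: 6.8
position: [0.5057, 0.0498, 0.3144]
orientation: [-41.5, 88.7, -134.2]
wrist_force: [-0.5, 0.3, -1.3]
finger_gap: 0.0253
```

```bash
python3 snap.py g side top
python3 - <<'E'
from fitr import *
path(np.r_[bay[:2]-.01*RB[:2,0],.33],tRp,sp=30,sw=6)
E
```

```text
6.8 [0.50573675 0.04978899 0.31439199] [ -41.4623122    88.7104342  -134.17189535] [ -6.7  -8.2 103.7  -1.   85.3  -3.9] [-0.5  0.3 -1.3] 0.025273321820960447
n 8 dist [  28.9 -207.8   15.6] rot deg [12.2  1.   0.8]
-1.6,4.7,25.8,1.5,0.1,0.1,
-1.7,5.4,25.7,1.5,0.1,0.1,
-1.7,6.1,25.5,1.5,0.1,0.1,
-1.8,6.8,25.3,1.5,0.1,0.1,
-1.8,7.5,25.1,1.5,0.1,0.1,
-1.8,8.1,24.9,1.5,0.1,0.1,
-1.9,8.8,24.7,1.5,0.1,0.1,
-1.9,9.5,24.5,1.5,0.1,0.1,
```

View pics/side_g.png

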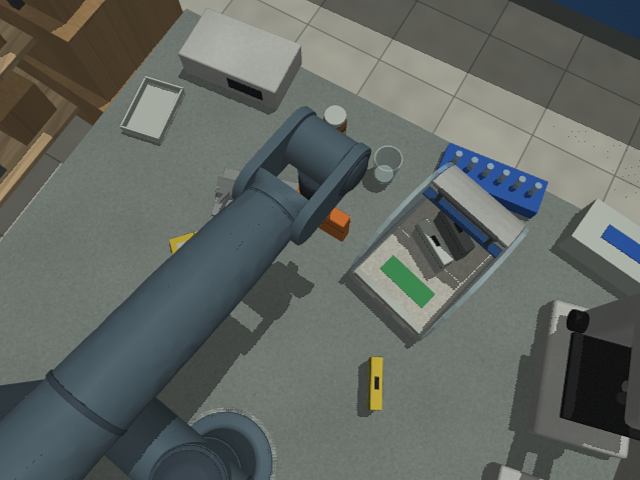

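Emit:
move_arm --increments '[-10,4,10,1.5,0,0.1,-8,5,25,1.5,0,0.1,-4,6,25.5,1.5,0.1,0.1,-2,7,25,1.5,0.1,0.1,-2,7.5,25,1.5,0.1,0.1,-2,8,25,1.5,0.1,0.1,-2,9,25,1.5,0.1,0.1,-2,9.5,24.5,1.5,0.1,0.1,0,0,0,0,0,0]'

```text
time_s: 7.8
position: [0.5378, -0.1406, 0.3499]
orientation: [36.7, 89.5, -67.8]
wrist_force: [-0.8, 0.2, -0.5]
finger_gap: 0.0255
```

```bash
python3 snap.py i wrist side top
python3 - <<'E'
from fitr import *
path(np.r_[bay[:2],.20],tRp,sp=15,sw=6)
E
```

```text
7.8 [ 0.53784574 -0.14063912  0.34993982] [ 36.66672426  89.4777618  -67.78757144] [-26.2  -3.1  95.4  -0.3  87.4 -11.7] [-0.8  0.2 -0.5] 0.025451399378097282
n 11 dist [   6.6  -20.5 -149.6] rot deg [ 0.5  0.4 -0.2]
13.6,1,1.6,0,0,-0,
13.6,1,1.6,0,0,-0,
13.6,1,1.6,0,0,-0,
13.6,1,1.6,0,0,-0,
13.6,1,1.6,0,0,-0,
13.6,1,1.6,0,0,-0,
13.6,1,1.6,0,0,-0,
13.6,1,1.6,0,0,-0,
13.6,1,1.6,0,0,-0,
13.6,1,1.6,0,0,-0,
13.6,1,1.6,0,0,-0,
```

View pics/wrist_i.png

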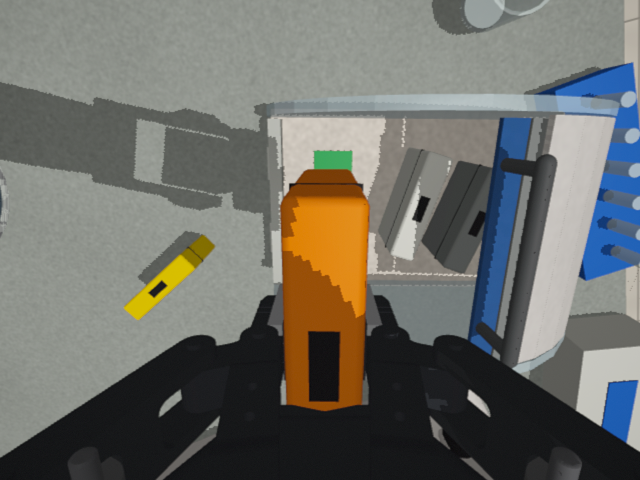

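View pics/side_i.png

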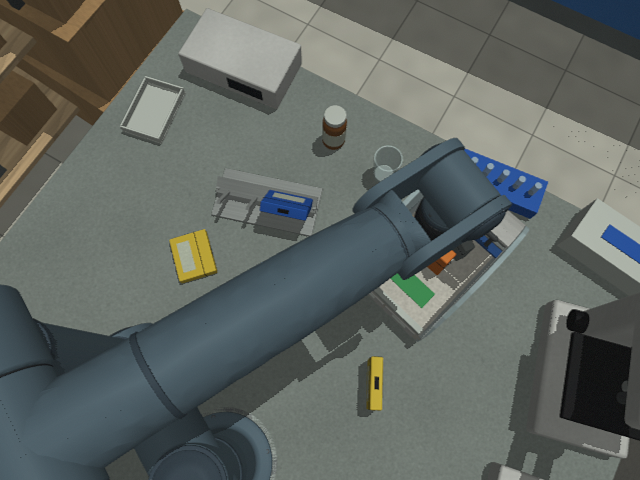

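View pics/top_i.png

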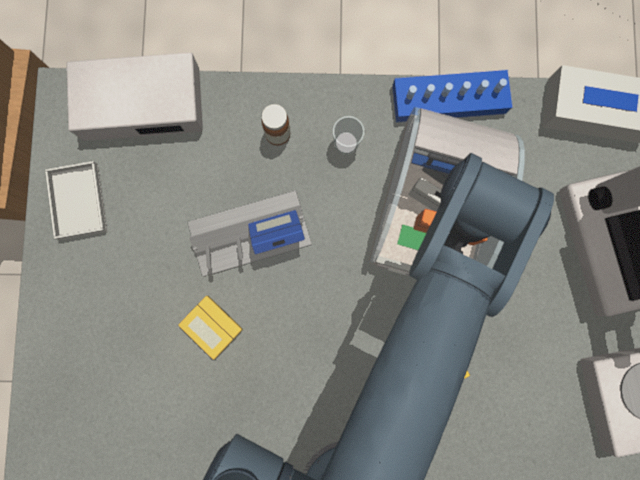

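Run:
```python
import cv2
im=cv2.imread('pics/wrist_i.png')[155:415,260:400]
im=cv2.resize(im,None,fx=4,fy=4,interpolation=cv2.INTER_CUBIC)[:,:]
cv2.imwrite('pics/wi1.png',im[:260]); cv2.imwrite('pics/wi2.png',im[640:1040])
```

```text
(no output)
```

View pics/wi1.png

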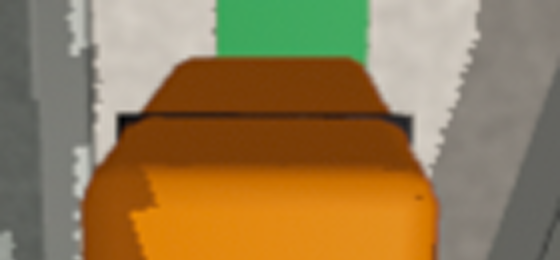

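View pics/wi2.png

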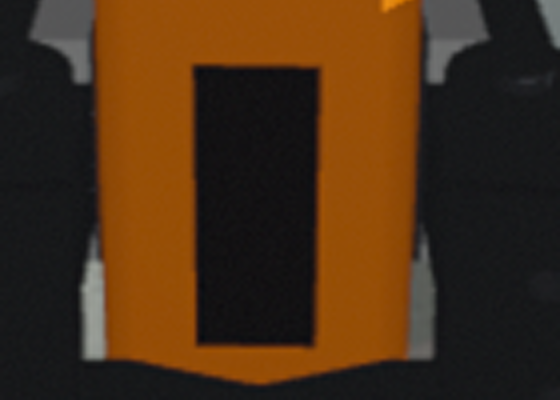

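Run:
```python
from fitr import *
import pickle
c=pickle.load(open('pics/wrist_i.pkl','rb'))
s={'position':[0.53784574,-0.14063912,0.34993982],'orientation':[36.66672426,89.4777618,-67.78757144]}
T0=toolR(s['orientation']); p0=np.array(s['position'])
# case axes in tool: x=toolY, y=-toolZ, z=-toolX
B=np.c_[[0,1,0],[0,0,-1],[-1,0,0]]
obs=np.array([(281.8,197),(368.5,197),(305,169.3),(352.5,169.3),(308.5,331.5),(339.75,331.5),(338.75,401),(309,401)])
w=np.array([1,1,1,1,1,1,1,1])[:,None]
def mod(p):
    R=T0@B@Ro.from_rotvec(p[3:6]).as_matrix(); t=p0+T0@p[:3]
    a,b=p[6],p[7]
    L=np.array([[-.013,.055,.045],[.013,.055,.045],[-.013,.055,-.045],[.013,.055,-.045],[-a,b,.045],[a,b,.045],[a,-b,.045],[-a,-b,.045]])
    return proj(c,L@R.T+t),R,t
f=lambda p:np.r_[((mod(p)[0]-obs)*w).ravel(),p[3:6]*60]
r=least_squares(f,[0,0,0,0,0,0,.005,.011]); print('offset tool mm',r.x[:3]*1000,'rot deg(case axes)',np.degrees(r.x[3:6]),r.x[6:],r.fun.round(1))
_,R,t=mod(r.x); print('world centre',t,'z',R[:,2].round(3),'y',R[:,1].round(3))
np.save('off.npy',r.x)
```

```text
offset tool mm [0.03240852 0.21205448 0.88886348] rot deg(case axes) [-0.95407197 -1.26282869 -0.30538965] [0.00491577 0.01297286] [-3.1  0.2  2.9  1.  -1.2  0.3  0.7  0.6  0.1 -0.7  0.3 -0.2 -0.  -0.2
  0.2 -0.8 -1.  -1.3 -0.3]
world centre [ 0.53782931 -0.14155302  0.34991507] z [-0.021  0.03   0.999] y [ 0.255  0.967 -0.024]
```

Emit:
move_arm --increments '[8,1.5,2,0,0,0,14,1.5,2,0,0,0,16,1,2,0,0,0,16,1,2,0,0,0,16,1,2,0,0,0,16,1,2,0,0,0,16,1,2,0,0,0,12,0.5,2,0,0,0,0,0,0,0,0,0]'

```text
time_s: 8.85
position: [0.5401, -0.1495, 0.2221]
orientation: [-37.1, 89.7, -140.8]
wrist_force: [1.3, 0.0, -0.6]
finger_gap: 0.0253
```

```bash
python3 snap.py j wrist
python3 - <<'E'
from fitr import *
path(np.r_[bay[:2],.112],tRp,sp=12,sw=6)
E
```

```text
8.85 [ 0.54005231 -0.14949788  0.22208341] [ -37.10622927   89.72266487 -140.76157311] [-26.9   2.7 102.9  -0.3  74.5 -13.2] [ 1.3  0.  -0.6] 0.02526784422468859
n 10 dist [   3.5   -8.7 -111.1] rot deg [1.1 0.2 0.1]
11.1,0.6,0.7,0.1,0,0,
11.1,0.6,0.7,0.1,0,0,
11.1,0.6,0.7,0.1,0,0,
11.1,0.6,0.7,0.1,0,0,
11.1,0.6,0.7,0.1,0,0,
11.1,0.6,0.7,0.1,0,0,
11.1,0.6,0.7,0.1,0,0,
11.1,0.6,0.7,0.1,0,0,
11.1,0.6,0.7,0.1,0,0,
11.1,0.6,0.7,0.1,0,0,
```

View pics/wrist_j.png

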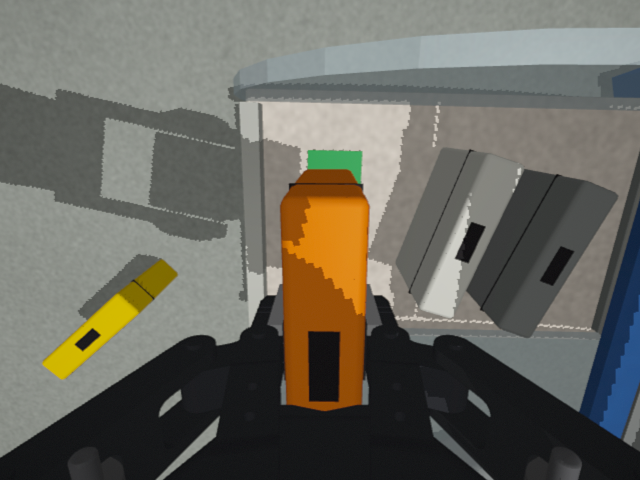

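Emit:
move_arm --increments '[8,1,2,0.2,0,0,14,0.7,2,0.2,0,0,14,0.7,1,0.2,0,0,14,0.7,1,0.2,0,0,14,0.7,1,0.2,0,0,14,0.5,1,0.2,0,0,10,0.5,1,0,0,0,0,0,0,0,0,0]'

```text
time_s: 9.7
position: [0.5437, -0.1608, 0.1286]
orientation: [10.1, 89.7, -94.8]
wrist_force: [0.5, 0.1, -1.9]
finger_gap: 0.0256
```

```bash
python3 snap.py k wrist
python3 - <<'E'
from fitr import *
path(np.r_[bay[:2],.105],tRp,sp=5,sw=6)
import pickle
c=pickle.load(open('pics/wrist_k.pkl','rb'))
L=np.array([[x,y,0] for x in (-.023,.023) for y in (-.065,.065)])
print(proj(c,L@RB.T+bay).round(0))
E
```

```text
9.7 [ 0.54372705 -0.16082962  0.12859979] [ 10.11911386  89.73887091 -94.82274414] [-27.8   9.7 105.8  -0.3  64.4 -12.8] [ 0.5  0.1 -1.9] 0.025634590960676218
n 5 dist [ -0.1   2.6 -24.4] rot deg [-0.2  0.3 -0.1]
4.9,-0.2,-0.5,-0,0.1,-0,
4.9,-0.2,-0.5,-0,0.1,-0,
4.9,-0.2,-0.5,-0,0.1,-0,
4.9,-0.2,-0.5,-0,0.1,-0,
4.9,-0.2,-0.5,-0,0.1,-0,
[[291. 338.]
 [284. 140.]
 [359. 338.]
 [364. 140.]]
```

View pics/wrist_k.png

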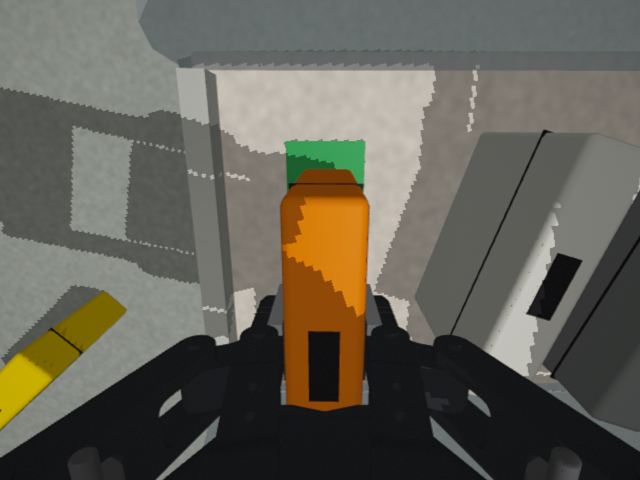

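Predicted bay corners (284,140)/(364,140) match the seen green ones (286,141)/(364,141). Descending slowly.

Emit:
move_arm --increments '[6,-0.2,-0.6,0,0.1,0,6,-0.2,-0.6,0,0.1,0,5,-0.2,-0.6,0,0.1,0,3,0,-0.5,0,0,0,0,0,0,0,0,0]'

```text
time_s: 10.25
position: [0.5457, -0.159, 0.1099]
orientation: [90.9, 89.6, -14.0]
wrist_force: [-0.6, 0.8, -1.8]
finger_gap: 0.0253
```

Emit:
move_arm --increments '[2,0,0,0,0,0,2,0,0,0,0,0,0,0,0,0,0,0]'

```text
time_s: 10.55
position: [0.546, -0.1592, 0.106]
orientation: [89.0, 89.6, -15.9]
wrist_force: [-0.6, -1.1, -0.7]
finger_gap: 0.0256
```

Emit:
move_arm --increments '[1.5,-0.5,0,0,0,0,0,0,0,0,0,0]'

```text
time_s: 10.75
position: [0.5459, -0.1592, 0.1049]
orientation: [87.9, 89.5, -17.0]
wrist_force: [-0.1, 0.6, -2.1]
finger_gap: 0.0255
```

Emit:
move_arm --increments '[1.5,0,0,0,0,0,0,0,0,0,0,0]'

```text
time_s: 10.95
position: [0.5465, -0.1597, 0.1046]
orientation: [84.3, 89.5, -20.6]
wrist_force: [-0.3, -0.3, -1.5]
finger_gap: 0.0255
```

Emit:
move_arm --increments '[2,0,0,0,0,0,0,0,0,0,0,0]'

```text
time_s: 11.15
position: [0.5471, -0.1605, 0.1046]
orientation: [79.5, 89.4, -25.4]
wrist_force: [1.4, -0.2, -1.0]
finger_gap: 0.0252
```

```bash
python3 snap.py l wrist
```

```text
11.15 [ 0.54713107 -0.16045916  0.10460107] [ 79.50011682  89.39891366 -25.38103867] [-27.7  11.7 106.3   0.   61.4 -12.9] [ 1.4 -0.2 -1. ] 0.025246411976306244
```

View pics/wrist_l.png

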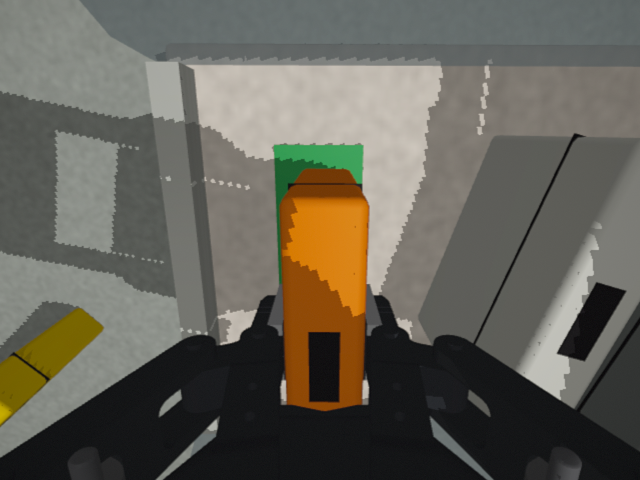

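Emit:
move_arm --increments '[2,0,0,0,0,0,2,0,0,0,0,0]'

```text
time_s: 11.4
position: [0.5479, -0.1612, 0.104]
orientation: [75.2, 89.4, -29.7]
wrist_force: [-7.0, 3.8, 17.3]
finger_gap: 0.0249
```

Emit:
move_arm --increments '[0,0,0,0,0,0,0,0,0,0,0,0,0,0,0,0,0,0,0,0,0,0,0,0]' --jaw 130

```text
time_s: 11.8
position: [0.548, -0.1612, 0.1034]
orientation: [75.7, 89.3, -29.2]
wrist_force: [-0.2, -0.4, -0.1]
finger_gap: 0.0415
```

```bash
python3 snap.py m wrist
```

```text
11.8 [ 0.54801088 -0.16115831  0.10344962] [ 75.69705799  89.34411302 -29.17025608] [-27.7  11.9 106.2  -0.   61.2 -12.9] [-0.2 -0.4 -0.1] 0.0415406654744248
```

View pics/wrist_m.png

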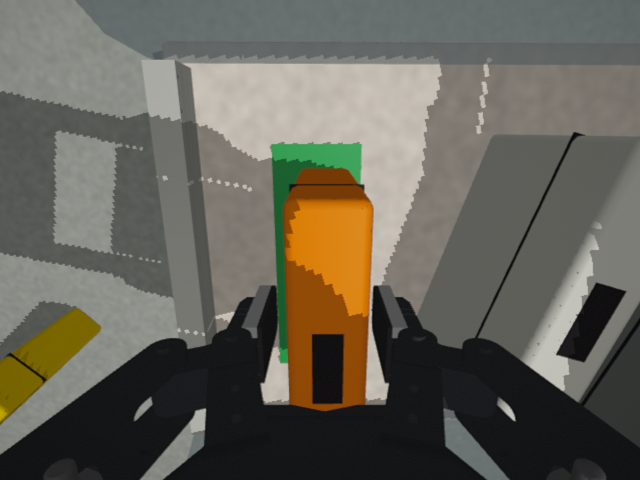

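Emit:
move_arm --increments '[0,3,0,0,0,0,0,0.5,0,0,0,0,0,0,0,0,0,0]' --jaw 115

```text
time_s: 12.15
position: [0.5514, -0.162, 0.1028]
orientation: [75.5, 89.4, -29.4]
wrist_force: [-0.9, -1.1, 0.0]
finger_gap: 0.0466
```

```bash
python3 snap.py n wrist; python3 -c "
import cv2;a=cv2.imread('pics/wrist_n.png')[130:430,200:460];cv2.imwrite('pics/n2.png',cv2.resize(a,None,fx=2,fy=2))"
```

```text
12.15 [ 0.55139003 -0.16196952  0.10284267] [ 75.47093578  89.3965758  -29.39551376] [-27.7  12.4 105.7  -0.   61.3 -12.8] [-0.9 -1.1  0. ] 0.04658176601303107
```

View pics/n2.png

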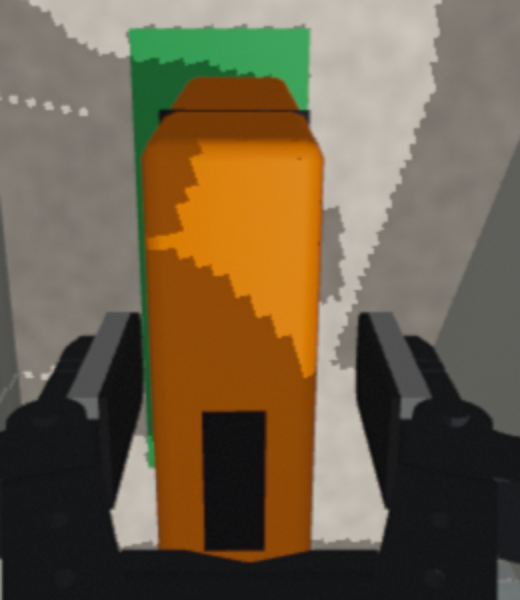

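Emit:
move_arm --increments '[0,-2,0,0,0,0,-4,0,0,0,0,0,-8,0,0,0,0,0,-10,0,0,0,0,0,-12,0,0,0,0,0,0,0,0,0,0,0]'

```text
time_s: 12.8
position: [0.5494, -0.1614, 0.1407]
orientation: [75.7, 89.3, -29.2]
wrist_force: [1.0, -0.4, 0.2]
finger_gap: 0.0468
```

```bash
python3 snap.py o wrist
```

```text
12.8 [ 0.54936846 -0.16142062  0.14071763] [ 75.69611673  89.30480272 -29.16714979] [-27.7   9.1 105.   -0.   65.2 -12.8] [ 1.  -0.4  0.2] 0.046768687423149005
```

View pics/wrist_o.png

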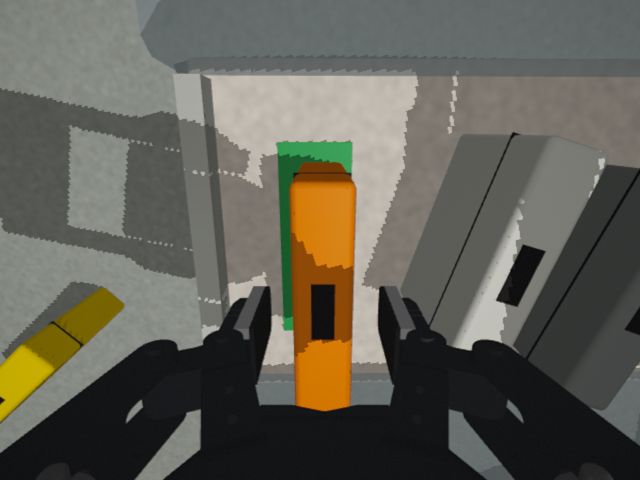

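Emit:
move_arm --increments '[-15,0,0,0,0,0,-22,0,0,0,0,0,-25,0,0,0,0,0,-28,0,0,0,0,0,-30,0,0,0,0,0,-30,0,0,0,0,0,-30,0,0,0,0,0,-30,0,0,0,0,0,0,0,0,0,0,0]' --jaw 0

```text
time_s: 13.75
position: [0.5453, -0.1592, 0.3635]
orientation: [75.4, 89.4, -29.4]
wrist_force: [0.5, 0.4, 0.3]
finger_gap: 0.0855
```

```bash
python3 snap.py p wrist
```

```text
13.75 [ 0.54529938 -0.15917847  0.36350678] [ 75.43027308  89.44640739 -29.43027668] [-27.7  -1.8  92.7  -0.   88.5 -12.8] [0.5 0.4 0.3] 0.085481596119083
```

View pics/wrist_p.png

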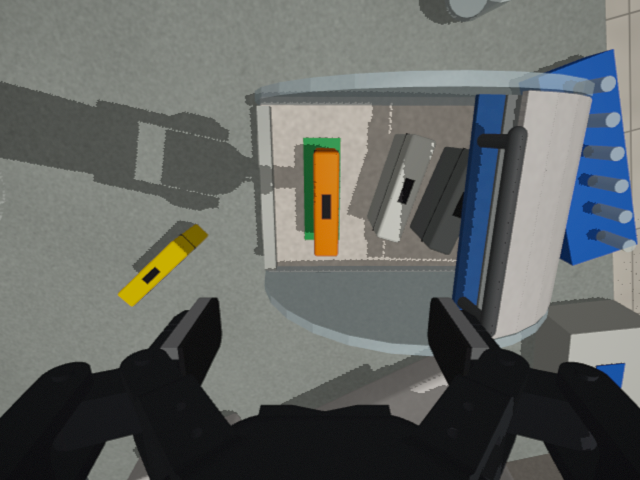

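```bash
cat >> fitr.py <<'E'
def hpos(A):
    A=np.asarray(A); return bay[None]+(np.array([.098,0,.015])+.2*np.array([-np.cos(A),0,np.sin(A)]))@RB.T
E
python3 - <<'E'
from fitr import *
import pickle
c=pickle.load(open('pics/wrist_p.pkl','rb'))
P=np.array([onplane(c,q,.15) for q in [(314,150),(339,150),(338,256),(314,256)]]);print(P.round(4), 'in bay',((P.mean(0)-bay)@RB).round(4)); v=P[0]-P[3];print(np.degrees(np.arctan2(-v[0],v[1])))
for j in (1.55,1.6,1.64,1.68,1.72):
    A=j+np.radians(5); o=hpos(A)[0]; print(j,proj(c,np.array([o+RB[:,1]*.07,o,o-RB[:,1]*.07])).round(0).tolist(),o.round(4))
E
```

```text
[[ 0.5509 -0.1039  0.15  ]
 [ 0.5745 -0.1102  0.15  ]
 [ 0.5464 -0.2168  0.15  ]
 [ 0.5216 -0.2101  0.15  ]] in bay [ 0.0047 -0.0008  0.09  ]
-15.415698373917767
1.55 [[498.0, 134.0], [484.0, 240.0], [472.0, 330.0]] [ 0.6516 -0.1866  0.2746]
1.6 [[513.0, 134.0], [498.0, 240.0], [485.0, 329.0]] [ 0.6612 -0.1892  0.2736]
1.64 [[524.0, 134.0], [508.0, 239.0], [494.0, 328.0]] [ 0.6689 -0.1912  0.2726]
1.68 [[535.0, 134.0], [518.0, 238.0], [504.0, 327.0]] [ 0.6765 -0.1932  0.2712]
1.72 [[546.0, 134.0], [528.0, 238.0], [513.0, 326.0]] [ 0.6841 -0.1952  0.2694]
```

Run:
```python
from fitr import *
from kin import ik
o=hpos(1.62+.0873)[0]; print(o)
path(o+[0,0,.06],tRp,sp=30)
for A in (98,80,60,40,20,10,5):
    t=hpos(np.radians(A))[0]-[0,0,.016]; print(A,t.round(4),ik(np.hypot(*t[:2]),t[2],90).round(1))
```

```text
[ 0.66508965 -0.19018025  0.27313957]
n 5 dist [120.4 -31.3 -27.8] rot deg [-0.1  0.1 -0.3]
5.7,24.9,-0.1,-0,0,-0.1,
5.7,24.9,-0.1,-0,0,-0.1,
5.7,24.9,-0.1,-0,0,-0.1,
5.6,24.9,-0.1,-0,0,-0.1,
5.6,24.9,-0.1,-0,0,-0.1,
98 [ 0.6657 -0.1903  0.2571] [20.2 79.  80.8]
80 [ 0.6052 -0.1744  0.256 ] [10.4 90.9 78.8]
60 [ 0.5421 -0.1578  0.2322] [  1.  103.8  75.2]
40 [ 0.4906 -0.1442  0.1876] [ -5.3 115.3  69.9]
20 [ 0.457  -0.1354  0.1274] [ -6.6 124.3  62.3]
10 [ 0.4483 -0.1331  0.0937] [ -4.9 127.2  57.7]
5 [ 0.4461 -0.1325  0.0764] [ -3.3 128.2  55.1]
```

All reachable with a vertical tool. The case stands at +4.7 mm front–back, −0.8 mm sideways and 0.7° off square. Moving over the handle.

Emit:
move_arm --increments '[0,25,0,0,0,0,3,25,0,0,0,0,3,25,0,0,0,0,5,25,0,0,0,0,5,23,0,0,0,0,0,0,0,0,0,0]'

```text
time_s: 14.4
position: [0.6641, -0.1898, 0.3366]
orientation: [-95.4, 89.6, 159.7]
wrist_force: [-1.0, 0.1, -0.7]
finger_gap: 0.0853
```

```bash
python3 snap.py q wrist
python3 - <<'E'
from fitr import *
import pickle
o=hpos(1.62+.0873)[0]
path(o-[0,0,.015],tRp,sp=15)
c=pickle.load(open('pics/wrist_q.pkl','rb'))
for j in (1.58,1.6,1.62,1.64,1.66):
    o=hpos(j+np.radians(5))[0]; print(j,proj(c,np.array([o+RB[:,1]*.07,o,o-RB[:,1]*.07])).round(0).tolist())
E
```

```text
14.4 [ 0.66406785 -0.18982172  0.33658626] [-95.40738518  89.58418024 159.70738953] [-25.3  16.2  75.8  -0.   88.4 -10.4] [-1.   0.1 -0.7] 0.0852805409799926
n 6 dist [  1.8  -0.7 -78.9] rot deg [-0.1 -0.   0.4]
13.1,0.4,0,-0,-0,0.1,
13.1,0.4,0,-0,-0,0.1,
13.1,0.4,0,-0,-0,0.1,
13.1,0.4,0,-0,-0,0.1,
13.1,0.4,0,-0,-0,0.1,
13.1,0.3,0,-0,-0,0.1,
1.58 [[314.0, 137.0], [315.0, 255.0], [316.0, 353.0]]
1.6 [[321.0, 137.0], [322.0, 255.0], [322.0, 353.0]]
1.62 [[328.0, 137.0], [328.0, 255.0], [328.0, 353.0]]
1.64 [[335.0, 137.0], [334.0, 254.0], [334.0, 352.0]]
1.66 [[342.0, 137.0], [341.0, 254.0], [340.0, 352.0]]
```

View pics/wrist_q.png

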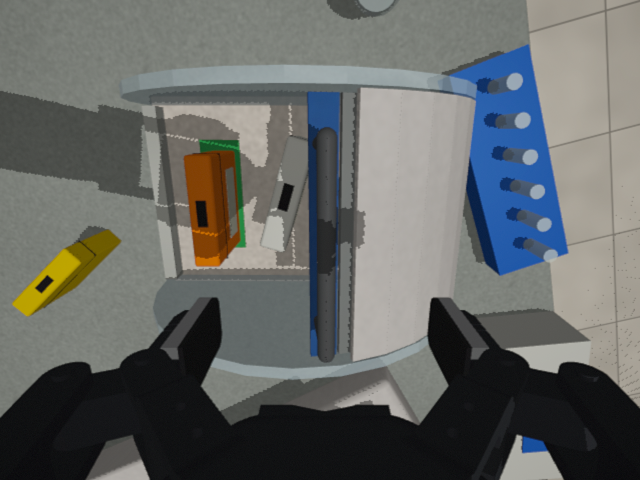

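Emit:
move_arm --increments '[10,0.2,0,0,0,0.1,15,0.2,0,0,0,0.1,15,0.2,0,0,0,0.1,15,0.2,0,0,0,0.1,12,0.2,0,0,0,0,10,0,0,0,0,0,5,0,0,0,0,0,0,0,0,0,0,0]' --jaw 90

```text
time_s: 15.25
position: [0.6598, -0.188, 0.2456]
orientation: [-106.2, 89.7, 148.9]
wrist_force: [0.5, -0.0, -0.5]
finger_gap: 0.0551
```

```bash
python3 snap.py r wrist
python3 - <<'E'
from fitr import *
path(hpos(1.612+.0873)[0]-[0,0,.015],tRp,sp=15)
E
```

```text
15.25 [ 0.6598301  -0.18799596  0.2456186 ] [-106.15836417   89.67943386  148.94527884] [-25.4  18.3  82.5   0.   79.5 -10.5] [ 0.5 -0.  -0.5] 0.055129188235723416
n 1 dist [ 3.6 -1.7 12.3] rot deg [-0.1 -0.1  0.3]
-12.3,3.8,0.7,-0.1,-0.1,0.3,
```

View pics/wrist_r.png

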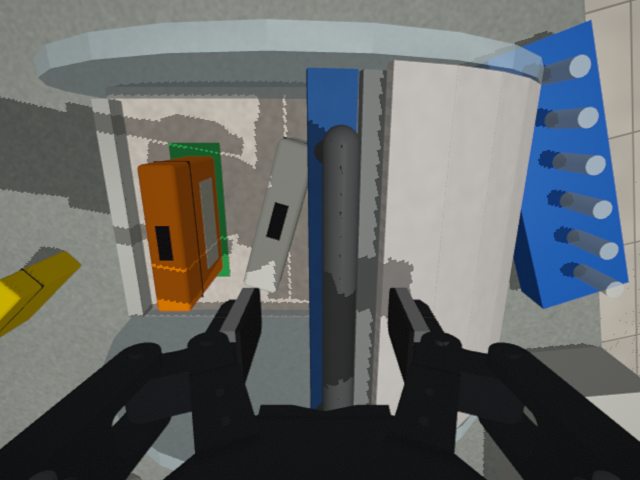

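Emit:
move_arm --increments '[-10,3.8,0,0,0,0.3,0,0,0,0,0,0]'

```text
time_s: 15.5
position: [0.6648, -0.1895, 0.2586]
orientation: [104.1, 89.8, -0.8]
wrist_force: [-0.1, 0.8, 0.7]
finger_gap: 0.0554
```

Emit:
move_arm --increments '[0,0,0,0,0,0,0,0,0,0,0,0,0,0,0,0,0,0,0,0,0,0,0,0,0,0,0,0,0,0]' --jaw 255

```text
time_s: 16.0
position: [0.6657, -0.1899, 0.2612]
orientation: [91.3, 89.6, -13.5]
wrist_force: [-0.5, 0.2, -0.4]
finger_gap: 0.0097
```

```bash
python3 snap.py s wrist
```

```text
16.0 [ 0.66571073 -0.18989256  0.26116147] [ 91.34779343  89.57026657 -13.5440973 ] [-25.3  18.1  81.2   0.1  80.3 -10.4] [-0.5  0.2 -0.4] 0.00969272816446101
```

View pics/wrist_s.png

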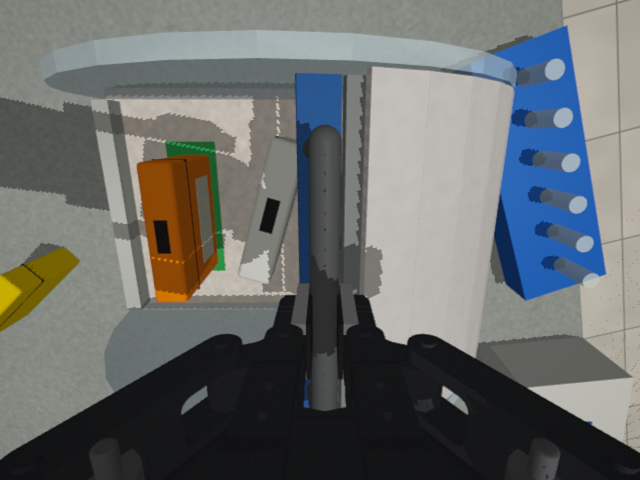

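```bash
cat > arc.py <<'E'
from fitr import *
from rig import arm
import sys
off0=float(sys.argv[1]); steps=[float(v) for v in sys.argv[2:]]
s=arm.read_state(); T0=toolR(s['orientation']); g=s['position']-off0*T0[:,0]
b=(g-bay)@RB-[.098,0,.015]; A=np.degrees(np.arctan2(b[2],-b[0])); r=np.hypot(b[0],b[2])*1000
print('t',s['time_s'],'A',A.round(2),'r',r.round(1),'lat',(b[1]*1000).round(1),'F',s['wrist_force'].round(1),'joint',np.radians(A-5).round(3))
w=Ro.from_matrix(T0.T@tRp).as_rotvec(degrees=True); print('rot corr',w.round(1))
# rows: first returns to r=200
cur=b.copy()
for k,d in enumerate(steps):
    A2=np.radians(A-d); nx=np.array([-.2*np.cos(A2),cur[1],.2*np.sin(A2)])
    dw=RB@(nx-cur); print(','.join('%g'%v for v in (T0.T@dw*1000).round(1)),end=', 0,0,0,\n'); cur=nx; A-=d
E
python3 arc.py 0.012 2 3 3 3 3 3 3
```

```text
t 16.05 A 97.94 r 200.1 lat 0.4 F [-0.5  0.8  0.2] joint 1.622
rot corr [-0.1 -0.  -0.4]
-0.8,-6.9,0, 0,0,0,
-0.9,-10.4,0, 0,0,0,
-0.3,-10.5,0, 0,0,0,
0.2,-10.5,0, 0,0,0,
0.8,-10.4,0, 0,0,0,
1.3,-10.4,0, 0,0,0,
1.8,-10.3,0, 0,0,0,
```

Emit:
move_arm --increments '[-0.8,-7,0,0,0,0,-0.9,-10.4,0,0,0,0,-0.3,-10.5,0,0,0,0,0.2,-10.5,0,0,0,0]'

```text
time_s: 16.45
position: [0.6331, -0.1812, 0.2634]
orientation: [90.7, 88.4, -14.2]
wrist_force: [6.9, -1.0, -3.1]
finger_gap: 0.0096
```

```bash
python3 arc.py 0.012 3 3 3 3 3 3 3
```

```text
t 16.45 A 88.18 r 200.5 lat 0.5 F [ 6.9 -1.  -3.1] joint 1.452
rot corr [-0.2 -0.  -1.6]
0.8,-10.5,0, 0,0,0,
0.9,-10.4,0, 0,0,0,
1.4,-10.4,0, 0,0,0,
2,-10.3,0, 0,0,0,
2.5,-10.2,0, 0,0,0,
3,-10,0, 0,0,0,
3.5,-9.9,0, 0,0,0,
```

Emit:
move_arm --increments '[0.8,-10.5,0,0,0,-0.5,1,-10.5,0,0,0,-0.5,1.4,-10.4,0,0,0,-0.5,2,-10.3,0,0,0,-0.5,2.5,-10.2,0,0,0,-0.3,3,-10,0,0,0,-0.3]'

```text
time_s: 17.05
position: [0.58, -0.167, 0.2554]
orientation: [88.7, 89.0, -16.2]
wrist_force: [3.7, -0.3, 0.3]
finger_gap: 0.0096
```

```bash
python3 arc.py 0.012 3 3 3 3 3 3 3
```

```text
t 17.05 A 72.37 r 201.9 lat 0.8 F [ 3.7 -0.3  0.3] joint 1.176
rot corr [-0.2  0.  -1. ]
5.1,-9.4,0, 0,0,0,
3.8,-9.8,0, 0,0,0,
4.3,-9.6,0, 0,0,0,
4.8,-9.3,0, 0,0,0,
5.3,-9.1,0, 0,0,0,
5.7,-8.8,0, 0,0,0,
6.2,-8.5,0, 0,0,0,
```

Emit:
move_arm --increments '[5.1,-9.5,0,0,0,-0.5,4,-9.8,0,0,0,-0.5,4.4,-9.6,0,0,0,-0.4,5,-9.3,0,0,0,-0.3,5.4,-9.1,0,0,0,-0.3,5.8,-8.8,0,0,0,-0.3]'

```text
time_s: 17.65
position: [0.5339, -0.1547, 0.2338]
orientation: [82.8, 89.1, -22.2]
wrist_force: [-1.0, 2.7, 11.6]
finger_gap: 0.0098
```

```bash
python3 arc.py 0.012 3 3 3 3 3 3 3
```

```text
t 17.65 A 57.49 r 202.6 lat 0.9 F [-1.   2.7 11.6] joint 0.916
rot corr [-0.2  0.1 -0.9]
7.9,-7.4,0, 0,0,0,
6.2,-8.5,0, 0,0,0,
6.6,-8.1,0, 0,0,0,
7,-7.8,0, 0,0,0,
7.4,-7.4,0, 0,0,0,
7.8,-7,0, 0,0,0,
8.2,-6.6,0, 0,0,0,
```

Emit:
move_arm --increments '[7,-7.5,0,0,0,-0.4,6.2,-8.5,0,0,0,-0.4,6.6,-8.1,0,0,0,-0.4,7,-7.8,0,0,0,-0.3,7.4,-7.4,0,0,0,-0.3,7.8,-7,0,0,0,-0.3]'

```text
time_s: 18.25
position: [0.4926, -0.1437, 0.198]
orientation: [6.0, 89.8, -98.9]
wrist_force: [2.8, 0.7, 3.5]
finger_gap: 0.0098
```

```bash
python3 arc.py 0.012 3 3 3 3 3 3 3;python3 snap.py t wrist
```

```text
t 18.25 A 41.73 r 202.9 lat 1.1 F [2.8 0.7 3.5] joint 0.641
rot corr [-0.2  0.2 -0. ]
9.9,-4.6,-0, 0,0,0,
8.3,-6.3,-0, 0,0,0,
8.7,-5.9,-0, 0,0,0,
9,-5.4,-0, 0,0,0,
9.2,-5,-0, 0,0,0,
9.5,-4.5,-0, 0,0,0,
9.7,-4,-0, 0,0,0,
18.25 [ 0.49263478 -0.14365721  0.19804416] [  6.04631745  89.81384057 -98.92471614] [-28.8  -2.6 110.8  -0.2  71.7 -13.8] [2.8 0.7 3.5] 0.009779812429243556
```

View pics/wrist_t.png

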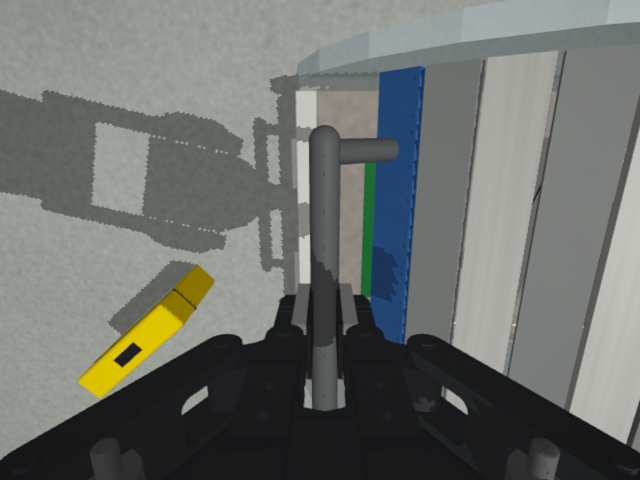

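Door is following well and the bar is still gripped. Continuing.

Emit:
move_arm --increments '[8.5,-5.5,0,0,0,0,8.3,-6.3,0,0,0,0,8.7,-5.9,0,0,0,0,9,-5.4,0,0,0,0,9.2,-5,0,0,0,0,9.5,-4.5,0,0,0,0]'

```text
time_s: 18.9
position: [0.4617, -0.1355, 0.1443]
orientation: [70.7, 89.4, -34.3]
wrist_force: [5.7, -0.3, 0.4]
finger_gap: 0.0097
```

```bash
python3 arc.py 0.012 3 3 3 3 3 3 3
```

```text
t 18.9 A 23.89 r 200.7 lat 1.2 F [ 5.7 -0.3  0.4] joint 0.33
rot corr [-0.3  0.2 -0.5]
10,-3.4,-0, 0,0,0,
9.8,-3.6,-0, 0,0,0,
10,-3,-0, 0,0,0,
10.2,-2.5,-0, 0,0,0,
10.3,-2,-0, 0,0,0,
10.4,-1.4,-0, 0,0,0,
10.4,-0.9,-0, 0,0,0,
```

Emit:
move_arm --increments '[10,-3.5,0,0,0,0,10,-3.6,0,0,0,0,10,-3,0,0,0,0,10,-2.5,0,0,0,0,10,-2,0,0,0,0]'

```text
time_s: 19.4
position: [0.448, -0.1318, 0.0912]
orientation: [78.1, 89.2, -26.9]
wrist_force: [6.4, 0.9, 6.0]
finger_gap: 0.0091
```

```bash
python3 arc.py 0.012 2 2 2
```

```text
t 19.4 A 8.12 r 199.7 lat 1.2 F [6.4 0.9 6. ] joint 0.054
rot corr [-0.3  0.2 -0.8]
6.9,-1.2,-0, 0,0,0,
6.9,-0.7,-0, 0,0,0,
7,-0.5,-0, 0,0,0,
```

Emit:
move_arm --increments '[4,-0.8,0,0,0,-0.3,4,-0.5,0,0,0,-0.3,4,-0.5,0,0,0,0,0,0,0,0,0,0]'

```text
time_s: 19.8
position: [0.4472, -0.1317, 0.0858]
orientation: [-61.9, 89.7, -166.8]
wrist_force: [4.7, -0.2, -3.7]
finger_gap: 0.0094
```

```bash
python3 arc.py 0.012 2 2 2
```

```text
t 19.8 A 6.57 r 199.6 lat 1.1 F [ 4.7 -0.2 -3.7] joint 0.027
rot corr [-0.2  0.1  0.2]
6.9,-1,-0, 0,0,0,
7,-0.4,-0, 0,0,0,
7,-0.2,-0, 0,0,0,
```

Emit:
move_arm --increments '[4,-0.5,0,0,0,0,4,-0.3,0,0,0,0,4,-0.2,0,0,0,0]'

```text
time_s: 20.1
position: [0.4474, -0.1318, 0.0851]
orientation: [-84.3, 89.3, 170.9]
wrist_force: [-14.1, 9.6, 43.1]
finger_gap: 0.0092
```

```bash
python3 arc.py 0.012 2 ; python3 snap.py u wrist
```

```text
t 20.1 A 6.36 r 199.3 lat 1.0 F [-14.1   9.6  43.1] joint 0.024
rot corr [0.  0.1 0.7]
6.9,-1.3,-0, 0,0,0,
20.1 [ 0.44737607 -0.13180212  0.08508548] [-84.34820646  89.25111504 170.90342195] [-30.2   0.8 120.7  -0.3  59.2 -15.3] [-14.1   9.6  43.1] 0.009218396695624995
```

View pics/wrist_u.png

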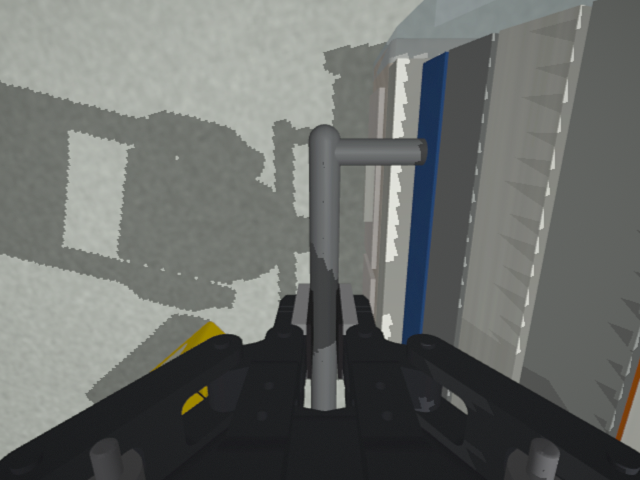

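Emit:
move_arm --increments '[0,0,0,0,0,0,0,0,0,0,0,0]'

```text
time_s: 20.35
position: [0.4472, -0.1317, 0.0857]
orientation: [-83.1, 89.2, 172.2]
wrist_force: [4.5, 0.5, 2.3]
finger_gap: 0.0092
```

Emit:
move_arm --increments '[0,0,0,0,0,0,0,0,0,0,0,0,0,0,0,0,0,0,0,0,0,0,0,0]' --jaw 188

```text
time_s: 20.75
position: [0.4418, -0.1298, 0.0804]
orientation: [-89.5, 88.4, 165.8]
wrist_force: [4.6, -0.6, 1.2]
finger_gap: 0.0227
```

```bash
python3 snap.py v wrist
```

```text
20.75 [ 0.44182091 -0.12982288  0.08042578] [-89.46396829  88.43882655 165.84427786] [-30.3   1.  121.2  -0.5  59.4 -15.3] [ 4.6 -0.6  1.2] 0.022669165707452713
```

View pics/wrist_v.png

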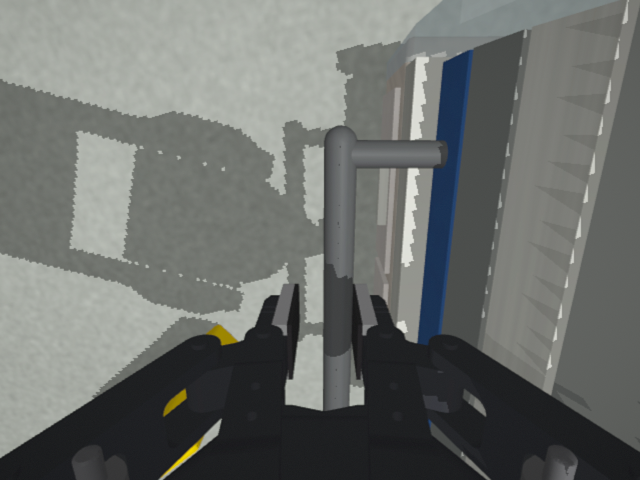

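Emit:
move_arm --increments '[0,4.5,0,0,0,0,0,1,0,0,0,0,0,0,0,0,0,0]'

```text
time_s: 21.1
position: [0.4446, -0.1305, 0.0802]
orientation: [-89.9, 87.9, 165.4]
wrist_force: [-1.6, 0.2, 3.0]
finger_gap: 0.0221
```

```bash
python3 snap.py w wrist; python3 -c "
import cv2;a=cv2.imread('pics/wrist_w.png')[100:430,200:500];cv2.imwrite('pics/w2.png',cv2.resize(a,None,fx=1.7,fy=1.7))"
```

```text
21.1 [ 0.44461317 -0.13046725  0.08022875] [-89.94088839  87.88423988 165.3888467 ] [-30.1   1.8 120.4  -0.7  59.9 -15.1] [-1.6  0.2  3. ] 0.02211298369922534
```

View pics/w2.png

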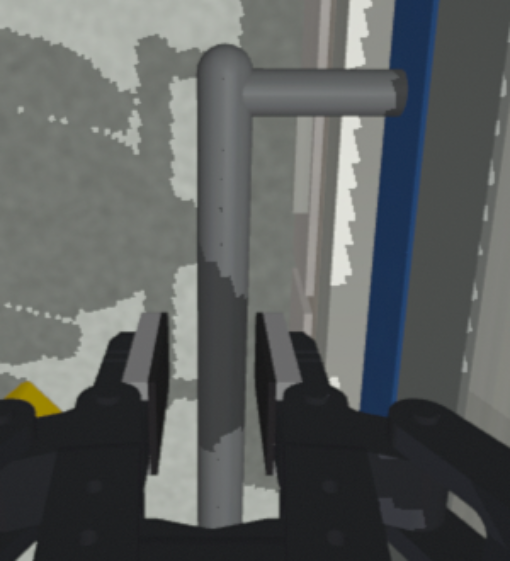

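Emit:
move_arm --increments '[0,1.5,0,0,0,0.6,-5,0.5,0,0,0,0.6,-8,0,0,0,0,0.5,-10,0,0,0,0,0,-12,0,0,0,0,0,-15,0,0,0,0,0,0,0,0,0,0,0]'

```text
time_s: 21.85
position: [0.4468, -0.131, 0.1339]
orientation: [-90.4, 89.6, 164.9]
wrist_force: [1.6, -1.1, 0.6]
finger_gap: 0.0221
```

```bash
python3 snap.py x wrist
```

```text
21.85 [ 0.44675366 -0.13096567  0.13392444] [-90.42578953  89.57197704 164.91932534] [-3.030e+01 -4.300e+00  1.197e+02 -1.000e-01  6.500e+01 -1.560e+01] [ 1.6 -1.1  0.6] 0.02213461566344399
```

View pics/wrist_x.png

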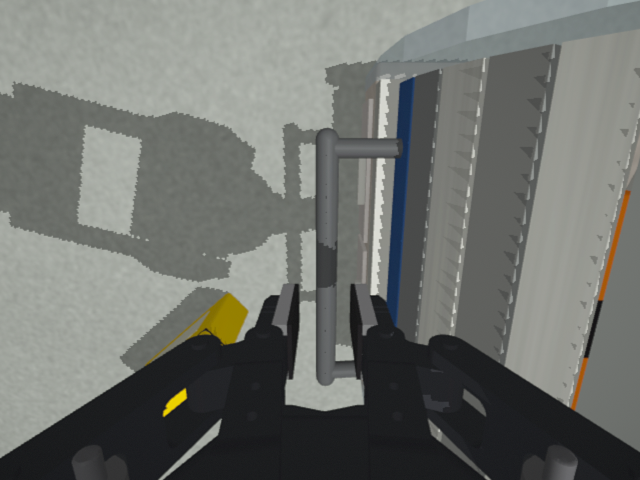

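Emit:
move_arm --increments '[-25,-5,-5,0,0,0,-30,-10,-20,0,0,0,-30,-10,-30,0,0,0,-30,-10,-40,0,0,0,-20,-5,-45,0,0,0,0,0,-45,0,0,0,0,0,-45,0,0,0,0,0,-40,0,0,0,0,0,-40,0,0,0,0,0,0,0,0,0]'

```text
time_s: 22.9
position: [0.4875, 0.1901, 0.2713]
orientation: [-110.5, 89.3, 144.6]
wrist_force: [-0.1, -1.0, -0.1]
finger_gap: 0.0224
```

```bash
python3 snap.py y side top wrist
python3 - <<'E'
import cv2,numpy as np
a=cv2.imread('pics/side_y.png')[140:360,330:560]; b=cv2.imread('pics/top_y.png')[90:310,350:580]
cv2.imwrite('pics/y2.png',np.hstack([cv2.resize(x,(400,383),interpolation=cv2.INTER_CUBIC) for x in (a,b)]))
E
```

```text
22.9 [0.48747963 0.1900783  0.27134573] [-110.45712119   89.26821207  144.59174667] [  8.6  -4.8 105.    0.5  80.3  23.5] [-0.1 -1.  -0.1] 0.022361117255791672
```

View pics/y2.png

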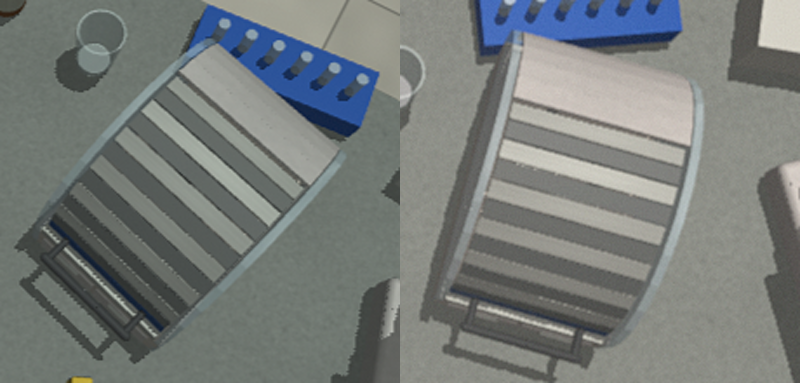

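View pics/top_y.png

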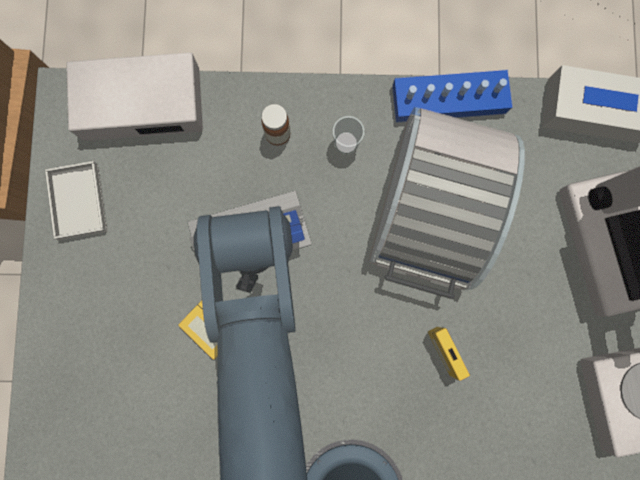

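Run:
```python
from fitr import *
import cv2
for n in ('top','side'):
    im=cv2.imread(f'pics/{n}_y.png'); x,y,w,h=(370,245,110,65) if n=='top' else (335,255,110,100)
    f=7 if n=='top' else 6
    cr=cv2.resize(im[y:y+h,x:x+w],None,fx=f,fy=f,interpolation=cv2.INTER_CUBIC)
    for j,col in ((0,(0,255,0)),(.06,(0,0,255)),(.12,(255,0,255))):
        o=hpos(j+np.radians(5))[0]; p=(proj(n,np.array([o+RB[:,1]*.07,o-RB[:,1]*.07]))-[x,y])*f
        cv2.line(cr,tuple(int(v) for v in p[0]),tuple(int(v) for v in p[1]),col,1)
        print(n,j,(p/f+[x,y]).round(1).tolist())
    cv2.imwrite(f'pics/{n}_hz.png',cr)
```

```text
top 0 [[387.4, 278.2], [452.0, 296.5]]
top 0.06 [[388.3, 277.3], [453.5, 295.8]]
top 0.12 [[389.3, 276.0], [455.1, 294.7]]
side 0 [[355.6, 287.4], [402.3, 332.3]]
side 0.06 [[356.5, 285.8], [403.6, 331.2]]
side 0.12 [[357.5, 284.1], [405.2, 329.8]]
```

View pics/top_hz.png

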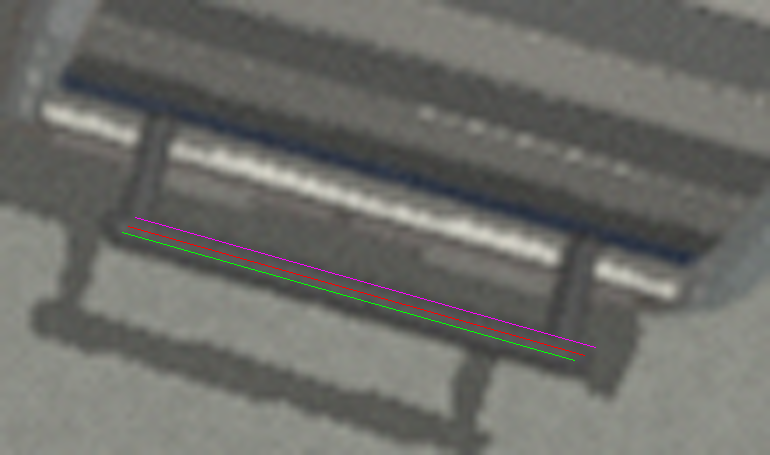

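View pics/side_hz.png

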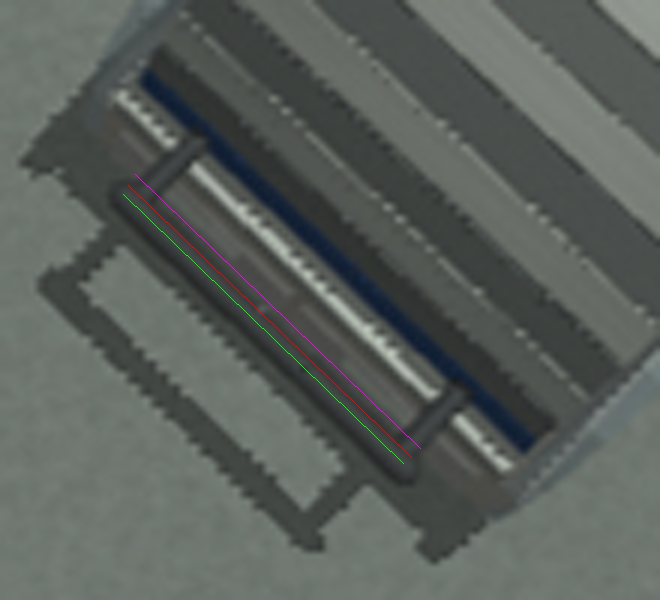

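View pics/side_y.png

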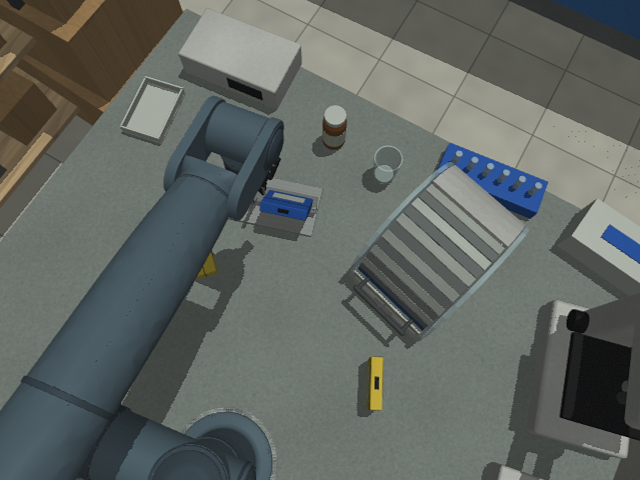

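```bash
python3 -c "
from rig import arm
print(arm.close_job())"
```

```text
the job is handed in; nothing more can be done
None
```

The orange case is standing on the green bay, the tambour door is rolled shut over it, and I handed the job in at about 23 s of the 58 s allowed. The hand-in gave no verdict.

**Case:** I lifted it off the rack by its top edge, stood it on the bay until contact showed about 17 N on the wrist, then let go. With the door still open, the wrist camera showed it upright and clear of the fingers. It sat 4.7 mm behind the bay's centre and 0.8 mm to the side, 0.7° off square. The case can't be seen properly once the door is down; after that I only glimpsed an orange strip of it at the edge of one wrist view.

**Door:** I gripped the handle and led it down until it stopped against about 43 N. The arm's own position put the joint at about 0.024 rad. In both overhead cameras the handle lies on or just past the predicted line for fully shut.

**Everything else:** In the last pictures the blue case and the glassware look unmoved and the arm is clear of everything. The white and grey cases were standing when last seen; the door now hides them too.

**Not as planned:** Joint 5 reached its limit at the full 40° lean, so I gripped the case about 3° steeper, and it squared up in the jaws.

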